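# Stow the label bundles in the strapped seed tin

## Task

Put the loose bundles of plant labels away in the green seed tin: loosen the black clamp knob, slide the strap right back off the lid, lever the lid up with the blade of the lid lifter and swing it fully open, then lay every bundle on the bench inside the tin. Afterwards shut the lid, slide the strap fully home over it and turn the knob tight again, and leave the lifter lying on its cork mat. Do not disturb the pots, the bottle or the food tin.

Things in the scene. Friction and masses are not known exactly. Their poses are not given: they have to be found in the camera images.
- knob (a joint): clamp knob, rad: 0 = tight (pinches the strap), 1.4 = fully loose (end stop); grows counter-clockwise seen from above. Tight it holds the strap against about 20 N; pinching fades out by about 0.6. About 0.15 N m to turn, up to 0.25 close to tight; stays where it is left
- knob_grip (a point): black bar-shaped knob on top of the grey clamp block: grip bar 56 long x 16 thick x 30 mm high (top 12 mm above this point, bottom 18 mm below, a 42 mm disc under it). The point is on the upright turning axis, 130 mm above the bench; its x axis lies along the bar and turns with it
- strap (a joint): steel strap, m: 0 = fully home (its red toe reaches 28 mm over the lid's left edge), 0.05 = fully back (end stop), 21 mm clear of the lid; slides along the tin's +y, away from the lid. About 1.5 N when the knob is loose; stays where it is left. While it is over the lid the lid cannot rise
- strap_tab (a point): upright red tab at the outer (left) end of the strap: 36 along x, 12 thick along y (the sliding direction), its top 15 mm above this point, strap surface 29 mm below it; the point is 109 mm above the bench, moves with the strap. Axes as the tin's
- tin_lid (a joint): hinged tin lid, rad: 0 = shut, grows as it opens, 1.62 = fully open (end stop, just past upright). Stiff hinge: stays at any angle; lifting at the tab takes about 2 N
- tin_in (a point): green steel tin screwed to a plywood board (board 10 mm thick, tin 144 x 204 x 62 mm above it). The point is the centre of its inner floor, 12 mm above the bench; inside 126 along x by 196 along y, walls 2 mm, rim 50 mm above this floor. x points from the tin's front (tab side, towards the robot) to its hinge side, y to the left (towards the clamp), z up
- lid_hinge (a point): middle of the lid's hinge axis, at the far rim of the tin, 64 mm above the bench; axis along the tin's y. The shut lid's upper face is 8 mm above this height, its front edge 136 mm in front of the axis; the lid has a 10 mm skirt and is 206 mm wide
- lid_tab (a point): middle of the small lift tab at the front of the lid, 6 mm long (along x) x 28 mm wide x 2 mm thick, 64.5 mm above the bench when shut; it moves with the lid, 138.5 mm from the hinge axis. Its underside is 1 mm below this point, the lid skirt behind it ends 2 mm below this point, and the tin's front wall is 4.5 mm behind this point
- lifter_grip (a point): lid lifter: wooden handle 95 long x 24 wide x 26 mm high with a flat steel blade 28 wide x 3 mm thick; 90 g. The point is in the handle near the balance point, half-way up (13 mm above its underside); x points along the tool to the blade, z up as it lies. Handle from -60 to +35 mm along x, blade on the same level from +35 to the tip at +105 mm
- lifter_tip (a point): middle of the blade tip of the lid lifter, half-way through its 3 mm thickness; axes as lifter_grip
- mat_top (a point): centre of the top of the brown cork mat, 230 (x) x 90 (y) x 3 mm, where the lifter lies at the start
- white_a_mid (a point): bundle of white stick labels held by a rubber band, lying flat, about 108 long x 17 wide x 15 mm high; the point is its centre, x along its length, z up. May be absent
- white_b_mid (a point): bundle of white stick labels held by a rubber band, lying flat, about 108 long x 17 wide x 15 mm high; the point is its centre, x along its length, z up. May be absent
- red_a_mid (a point): bundle of red stick labels held by a rubber band, lying flat, about 108 long x 17 wide x 10 mm high; the point is its centre, x along its length, z up. May be absent
- red_b_mid (a point): bundle of red stick labels held by a rubber band, lying flat, about 108 long x 17 wide x 10 mm high; the point is its centre, x along its length, z up. May be absent
- pots: bystander: stack of black pots, 76 wide, 108 mm high, standing; origin at the bottom
- bottle: bystander: white bottle with green cap, 64 wide, 193 mm high, standing; origin at the bottom
- food_tin: bystander: food tin 75 wide, 58 mm high, standing; origin at the bottom
Not all that is in view belongs to the job. Of the things shaped like the part that bears mat_top, the cork one is meant.

How it is judged (in metres and radians):
On the way, in this order (a step that is already met when the one before it is completed fails the run):
1. the clamp knob is turned loose (value of joint knob above 1 rad), for 0.2 s.
2. the strap is slid back clear of the lid (value of joint strap above 0.038 m), for 0.2 s.
3. the lid is levered up with the lifter's blade bearing on it (value of joint tin_lid above 0.15 rad and contact force between lifter and tin_lid above 0.2 N), for 0.1 s.
4. the lid is swung fully open (value of joint tin_lid above 1.45 rad), for 0.2 s.
5. every bundle lies in the tin (x of white_a_mid in the frame of tin_in between -0.062 and 0.062 m and y of white_a_mid in the frame of tin_in between -0.097 and 0.097 m and z of each of white_a_mid, white_b_mid, red_a_mid, red_b_mid in the frame of tin_in below 0.04 m and x of white_b_mid in the frame of tin_in between -0.062 and 0.062 m and y of white_b_mid in the frame of tin_in between -0.097 and 0.097 m and x of red_a_mid in the frame of tin_in between -0.062 and 0.062 m and y of red_a_mid in the frame of tin_in between -0.097 and 0.097 m and x of red_b_mid in the frame of tin_in between -0.062 and 0.062 m and y of red_b_mid in the frame of tin_in between -0.097 and 0.097 m), for 0.2 s.
6. the lid is shut again (value of joint tin_lid below 0.06 rad), for 0.2 s.
7. the strap is slid home over the lid (value of joint strap below 0.008 m), for 0.2 s.
8. the clamp knob is turned tight (value of joint knob below 0.25 rad), for 0.2 s.
At the end, for the whole second after the job is handed in: every bundle present lies in the tin (centre within 40 mm of the floor), lid shut (under 0.06 rad), strap home (under 8 mm), knob tight (under 0.25 rad), lifter at rest flat on the mat, its grip point within 90 mm along and 45 mm across it of the centre (all of step 5 and value of joint knob below 0.25 rad and value of joint strap below 0.008 m and value of joint tin_lid below 0.06 rad and x of lifter_grip in the frame of mat_top between -0.09 and 0.09 m and y of lifter_grip in the frame of mat_top between -0.045 and 0.045 m and z of lifter_grip in the frame of mat_top below 0.022 m and linear speed of lifter below 0.02 m/s); the robot touches nothing.
It fails at once if the pot stack is moved or knocked over (distance of pots from where it was at the start of the episode above 0.03 m or angle between pots's own z axis and vertical above 0.4 rad).
It fails at once if the bottle is moved or knocked over (distance of bottle from where it was at the start of the episode above 0.03 m or angle between bottle's own z axis and vertical above 0.4 rad).
It fails at once if the food tin is moved or knocked over (distance of food_tin from where it was at the start of the episode above 0.03 m or angle between food_tin's own z axis and vertical above 0.4 rad).
Of white_a, white_b, red_a, red_b only 2 to 4 are there at a start; the rules pass over those that are not, and their reading is None.
At some moment in a run one of white_a, white_b, red_a, red_b, lifter may be knocked a few centimetres aside while the robot is not near it.
Once in a run the grip may slacken for a moment while it holds something.
It also fails if it takes over 210 s, if anything falls off the work surface, if the arm or the gripper's body presses on something with over 40 N, if the wrist force passes 120 N, or if a joint passes its speed limit or range.

## Robot

A 7-joint arm with a two-finger parallel gripper is mounted at the origin on the work surface; the furniture and walls round the work are solid. World frame = base frame: x ahead of the robot, y to its left, z up, the work surface at z = 0. Lengths are in mm, angles in rad, forces in N, time in s.
With the tool pointing down it reaches from about 400 to 875 mm from the base axis. Payload 4.4 kg.
Tool frame: the origin (TCP) lies at the very end of the fingers, on their centre line; the grasp point (between the pads) lies 19 mm behind it (ctrl.grip_depth is the distance from the TCP to the grasp point, in mm); z points along the fingers, x is the direction in which the jaws open and shut, and the axes are right-handed (so a half turn about z gives the same grasp; the last joint's range is limited). The gripper opens to 85 mm and grips with 20 to 120 N. Pads are 22 mm wide; open, the fingers measure 114 mm over their backs; the gripper's body (76 mm by 85 mm) begins 54 mm behind the grasp point. The pads swing forward as they close: fully open they stand 13 mm farther back than shut.
Start: joints at [-1.374, 0.628, 0.038, 1.517, -0.027, 0.996, -0.02], TCP at [168.836, 627.704, 231.313] pointing down, gripper open.
Joint ranges: [-3.06, 3.06], [-0.37, 2.12], [-1.25, 1.32], [0.18, 2.47], [-1.1, 4.24], [0.23, 1.98], [-2.94, 2.94]. Speed limits (rad/s): [2.57, 2.57, 3.14, 3.14, 3.14, 3.14, 3.14].

## Interface

Orientations are given as [roll, pitch, yaw] about the fixed x, y, z axes, in that order (R = Rz(yaw) Ry(pitch) Rx(roll)).
In Python, from cell import ctrl gives the robot as it stands.
- The arm moves only by the shell command python3 -m creep 'ROWS'. ROWS is JSON, a list of rows, each an object with "hand": the opening, from 0 (shut) to 1 (fully open); "travel": the shift along the tool's x, y, z in cm, a list of three; "angular": the turn, a rotation vector about the tool's x, y, z in degrees, a list of three. In form: [{"hand": hand, "travel": [tx, ty, tz], "angular": [rx, ry, rz]}, ...]. A call has 1 to 20 rows; each row is the pose to reach, as a shift and turn from the pose measured when the call began, along the tool's axes at that moment; what a row does not reach only later rows make up. A row lasts 1/10 s, in which the tool goes at most 50 mm and 8.59 degrees, less where a joint would pass 70% of its speed; a pose out of reach is approached as far as the arm can. A call with a gripper value outside its range is refused whole. The fingers move at their own pace and stop on an object; the grip force is fixed at half the most. Time passes only in rows, so rows that repeat a pose let the fingers close. It gives the time, the measured TCP pose, the force and the opening at its end, in the units of the state.
- ctrl.read_state(): the state, without advancing time (a new reading comes with each control period).
- ctrl.get_image(name): name is "scene" or "top" or "wrist"; returns a dict with "frame" (400x640x3 uint8, red, green, blue), "fx", "fy", "cx", "cy" (pixels), "origin" and "orientation" of the camera in the world. Camera axes: x right, y down, z forward; pixel columns grow to the right and rows downward; lengths in mm; the calibration is good to about 2 mm. A picture is of the moment at which its call begins. There is no depth.
- ctrl.finish_job(): hands the job in, once; it reports no verdict.
Trained networks look in the newest picture that a camera, given by its name, has taken for a name from the list of things; names that differ only in an ending like _2 or _b are one class to them, and where a whole thing is asked for, a point or a joint stands for the part that bears it (a point fixed in the world has none). Each returns a list of dicts, best first, with "confidence" (0 to 1); they miss things now and then, are a little off and sometimes report something else, mostly with a low value. They report only what shows in the picture. A call takes as long as a camera call. They do not tell look-alikes from the thing itself.
- ctrl.regions_of(camera, thing): "region" (400x640 bool, what is visible of it).
- ctrl.spot_point(camera, thing): "at" ([x, y, z] in mm, in world coordinates, good to about 4 mm: a listed point, or the origin of a listed thing).
The state is a dict: "clock": time; "qpos": joint angles; "qd": joint speeds; "tau": joint torques, N m; "eef_pos": TCP position; "tool_rot": TCP orientation; "force": force on the tool from outside, world axes, zero at the start; "torque": the same for the moment, N m; "width": finger opening in mm.
Only numpy, scipy, OpenCV 4.12 (cv2) and the standard library are available. Lean on these libraries where they do the work, as an engineer would, in place of code of your own. Each camera call takes 0.05 s, during which the arm holds its last target. There are 200 camera calls.

## Working session

There is one attempt and no reset: what is moved stays moved. The work goes in short steps, Python scripts to look and compute and a shell command to move; the robot and the scene stay as the last step left them, time stands still between calls to the robot, and variables do not carry over. Pictures are saved under pics/ and viewed, about 12 in all and at most 16, crops included, and the job is handed in when it is done.

```bash
ls; mkdir -p pics
cat > h.py <<'E'
import numpy as np,cv2
from cell import ctrl
from scipy.spatial.transform import Rotation as R
def shot(cam,name=None,crop=None,scale=1):
    im=ctrl.get_image(cam)
    f=im["frame"][:,:,::-1]
    if name:
        if crop: f=f[crop[1]:crop[3],crop[0]:crop[2]]
        cv2.imwrite('pics/'+name,cv2.resize(np.ascontiguousarray(f),None,fx=scale,fy=scale,interpolation=cv2.INTER_CUBIC))
    return im
def camR(im):
    o=np.array(im["orientation"],float)
    return o if o.shape==(3,3) else R.from_euler('xyz',o).as_matrix()
def pix(im,p):
    c=camR(im).T@(np.array(p,float)-im["origin"]); return np.round([im["fx"]*c[0]/c[2]+im["cx"],im["fy"]*c[1]/c[2]+im["cy"]],1)
def ray(im,u,v,z):
    d=camR(im)@np.array([(u-im["cx"])/im["fx"],(v-im["cy"])/im["fy"],1]); o=np.array(im["origin"],float)
    return np.round(o+d*(z-o[2])/d[2],1)
def spots(cam,names,im=None):
    for n in names:
        for r in ctrl.spot_point(cam,n):
            print(cam,n,np.round(r["at"],1),round(r["confidence"],2),pix(im,r["at"]) if im else '')
def tool(s=None):
    s=s or ctrl.read_state(); return np.array(s["eef_pos"]),R.from_euler('xyz',s["tool_rot"])
def go(p=None,rpy=None):
    "travel(cm), angular(deg) to reach TCP pos p, orientation rpy(rad)"
    P,Q=tool(); p=P if p is None else np.array(p,float)
    t=Q.inv().apply(p-P)/10
    a=np.zeros(3) if rpy is None else np.degrees((Q.inv()*R.from_euler('xyz',rpy)).as_rotvec())
    print('travel',np.round(t,2),'angular',np.round(a,1))
def st():
    s=ctrl.read_state(); print({k:np.round(s[k],3).tolist() for k in ["clock","eef_pos","tool_rot","force","width","qpos"]})
E
python3 - <<'E'
from h import *
st()
for c in ["scene","top","wrist"]:
    im=shot(c,c+"0.png"); print(c,im["fx"],im["cx"],im["cy"],np.round(im["origin"],1),np.round(im["orientation"],3).tolist())
    if c!="wrist": spots(c,["knob_grip","strap_tab","tin_in","lid_hinge","lid_tab","lifter_grip","lifter_tip","mat_top","white_a_mid","red_a_mid","pots","bottle","food_tin"],im)
E
```

```text
pics
{'clock': 0.0, 'eef_pos': [168.642, 627.065, 230.375], 'tool_rot': [3.142, 0.002, 1.308], 'force': [-0.212, 0.535, 0.33], 'width': 85.281, 'qpos': [-1.374, 0.629, 0.038, 1.518, -0.027, 0.996, -0.02]}
scene 425.37854351626726 319.7733025631272 197.14812570309942 [-407.6 -777.7  913.7] [-2.178, 0.011, -0.822]
scene knob_grip [586.  192.7 128.9] 0.69 [312.7 157.7]
scene strap_tab [584.6 290.  107.5] 0.78 [294.5 154.4]
scene tin_in [585.6   7.7  11.3] 0.97 [350.  202.6]
scene tin_in [580.4 289.6 109.6] 0.19 [293.7 154.3]
scene lid_hinge [654.   16.2  60.5] 0.62 [360.4 182.9]
scene lid_tab [520.9   4.8  65.2] 0.69 [339.2 198.4]
scene lifter_grip [417.  294.7  18.2] 0.79 [262.9 190.9]
scene lifter_tip [412.  191.4  15.2] 0.76 [280.6 202.7]
scene mat_top [416.1 269.7  -1.6] 0.62 [267.5 197.8]
scene red_a_mid [ 539.9 -364.5    2.1] 0.58 [433.2 258.1]
scene pots [393.  454.5   2.4] 0.77 [232.3 181.7]
scene bottle [ 725.4 -297.    -1.2] 0.77 [443.8 222.4]
scene bottle [395.  456.1   5.1] 0.29 [232.3 180.7]
scene food_tin [ 369.4 -495.3   -1.5] 0.78 [442.9 313.8]
top 492.99243885412676 317
[... 166 characters left out ...]
 0.67 [245.3 177.8]
top tin_in [588.9  10.3   9.3] 0.62 [316.4 181.8]
top lid_tab [516.9  -6.1  67.5] 0.93 [320.2 196.2]
top lifter_grip [413.6 293.3  19.1] 0.54 [247.2 221.3]
top lifter_tip [414.8 191.3  17.8] 0.61 [271.9 221.6]
top mat_top [184.4 318.6  -5.7] 0.76 [239.4 277.2]
top mat_top [410.3 273.   -0. ] 0.75 [252.6 222.8]
top red_a_mid [ 543.8 -366.6    3.8] 0.6 [405.5 194.5]
top pots [397.8 455.9  -2.1] 0.8 [208.6 224.9]
top pots [416.8 192.2  15.2] 0.58 [271.7 221.2]
top bottle [ 7.23e+02 -2.95e+02 -2.00e-01] 0.66 [388.4 153.2]
top food_tin [ 368.1 -491.6   -0.9] 0.77 [435.6 236.7]
wrist 311.350918050854 319.2256121727912 203.38302784610292 [ 90.6 648.8 373.5] [2.818, 0.001, 1.309]
```

View pics/top0.png

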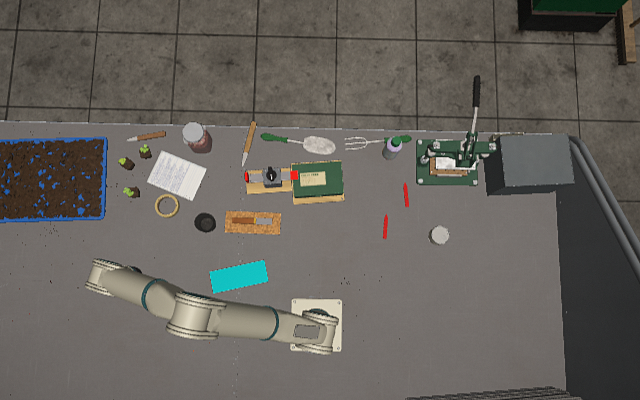

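View pics/scene0.png

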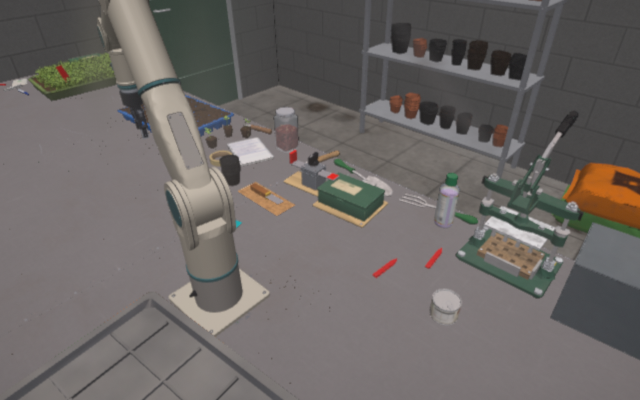

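The top view shows the tin (318,182), clamp (270,175), lifter on the cork mat (252,222), a teal look-alike mat (240,277) and two red bundles at (405,195) and (386,227). The pots are at (205,222), the bottle at (392,147) and the food tin at (440,235). Next is one close crop to check the choices.

Run:
```python
from h import *
im=shot("top","top1.png",(200,130,460,290),3)
for t in ["red_a_mid","white_a_mid","lifter_grip","mat_top","tin_in","lid_tab"]:
    for r in ctrl.regions_of("top",t):
        m=r["region"]; ys,xs=np.nonzero(m); 
        (c,wh,a)=cv2.minAreaRect(np.c_[xs,ys].astype(np.float32)); print(t,round(r["confidence"],2),m.sum(),np.round(c,1),np.round(wh,1),round(a,1))
f=im["frame"].astype(int); m=((f[:,:,0]>130)&(f[:,:,1]<70)&(f[:,:,2]<70)).astype(np.uint8)
n,l,s,c=cv2.connectedComponentsWithStats(m)
for i in range(1,n):
    if s[i,4]>10:
        ys,xs=np.nonzero(l==i); pts=np.array([ray(im,x,y,10)[:2] for x,y in zip(xs,ys)]); cc=pts.mean(0); u,S,v=np.linalg.svd(pts-cc); print(s[i],np.round(cc,1),np.degrees(np.arctan2(v[0,1],v[0,0])).round(1),np.ptp((pts-cc)@v.T,axis=0))
```

```text
red_a_mid 0.6 53 [406.5 196.5] [19.  3.] 90.0
lifter_grip 0.68 293 [251.5 220. ] [ 8. 39.] 90.0
mat_top 0.84 891 [252.4 221.3] [54.9 22.2] 1.7
mat_top 0.81 1251 [238.7 275.6] [22.7 57.1] 77.3
tin_in 0.76 3259 [294.4 183.4] [42.  98.2] 85.9
lid_tab 0.63 1552 [317.5 178.5] [33.2 50.1] 87.6
[290 171   8   9  60] [615.6 106.7] -169.2 [36.83638901 28.47646332]
[245 172   3   9  23] [604.6 307.9] -172.2 [35.3225306  10.36094712]
[403 183   6  24  83] [ 539.4 -366.1] -174.9 [99.13253576 16.10352046]
[383 214   5  25  85] [ 403.9 -278.8] 175.8 [101.15232503  15.38685667]
```

View pics/top1.png

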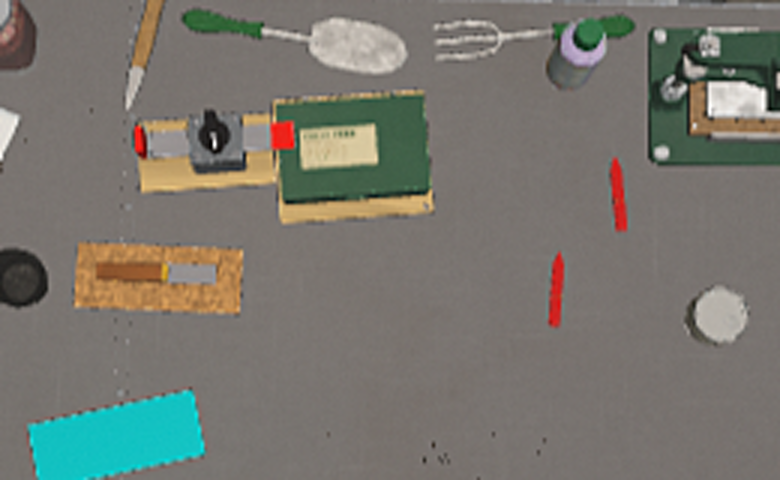

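Confirmed: the cork mat carries the lifter, there are two red bundles and no white ones. The teal mat is the decoy. Now going in for a near wrist view.

Run:
```python
from h import *
go([550,130,360],[np.pi,0,np.pi/2])
```

```text
travel [-38.16  49.74 -12.87] angular [ -0.   -0.  -15.1]
```

```bash
python3 -m creep '[{"hand":1,"travel":[-38.2,49.7,-12.9],"angular":[0,0,-15]},{"hand":1,"travel":[-38.2,49.7,-12.9],"angular":[0,0,-15]},{"hand":1,"travel":[-38.2,49.7,-12.9],"angular":[0,0,-15]},{"hand":1,"travel":[-38.2,49.7,-12.9],"angular":[0,0,-15]},{"hand":1,"travel":[-38.2,49.7,-12.9],"angular":[0,0,-15]},{"hand":1,"travel":[-38.2,49.7,-12.9],"angular":[0,0,-15]},{"hand":1,"travel":[-38.2,49.7,-12.9],"angular":[0,0,-15]},{"hand":1,"travel":[-38.2,49.7,-12.9],"angular":[0,0,-15]},{"hand":1,"travel":[-38.2,49.7,-12.9],"angular":[0,0,-15]},{"hand":1,"travel":[-38.2,49.7,-12.9],"angular":[0,0,-15]},{"hand":1,"travel":[-38.2,49.7,-12.9],"angular":[0,0,-15]},{"hand":1,"travel":[-38.2,49.7,-12.9],"angular":[0,0,-15]},{"hand":1,"travel":[-38.2,49.7,-12.9],"angular":[0,0,-15]},{"hand":1,"travel":[-38.2,49.7,-12.9],"angular":[0,0,-15]},{"hand":1,"travel":[-38.2,49.7,-12.9],"angular":[0,0,-15]},{"hand":1,"travel":[-38.2,49.7,-12.9],"angular":[0,0,-15]},{"hand":1,"travel":[-38.2,49.7,-12.9],"angular":[0,0,-15]},{"hand":1,"travel":[-38.2,49.7,-12.9],"angular":[0,0,-15]}]'
python3 - <<'E'
from h import *
st()
im=shot("wrist","w1.png",None,1.25)
spots("wrist",["knob_grip","strap_tab","tin_in","lid_hinge","lid_tab","lifter_grip","lifter_tip","mat_top"],im)
E
```

```text
clock: 3.6
eef_pos: [548.8, 131.0, 360.2]
tool_rot: [-3.141, -0.0, 1.572]
force: [0.2, 0.5, -0.3]
width: 85.3
{'clock': 3.6, 'eef_pos': [548.828, 131.02, 360.199], 'tool_rot': [-3.141, -0.0, 1.572], 'force': [0.194, 0.534, -0.339], 'width': 85.317, 'qpos': [-0.344, 0.386, 0.088, 1.575, -0.036, 1.183, 1.324]}
wrist knob_grip [592.6 193.1 127.9] 0.83 [368.4 203.2]
wrist knob_grip [ 541.2 -365.5    2.9] 0.17 [  8.4 147.2]
wrist strap_tab [576.1 292.6 103.6] 0.93 [441.3 185.7]
wrist lid_hinge [660.6  13.2  65.2] 0.91 [242.2 232.2]
wrist lid_hinge [579.  294.  104.4] 0.47 [442.3 188. ]
wrist lid_tab [520.7  -2.6  69.7] 0.59 [222.1 139.8]
wrist lifter_grip [416.9 298.6  13.7] 0.68 [436.3  62.2]
wrist lifter_grip [593.5 192.7 129.4] 0.22 [368.2 204.2]
wrist lifter_tip [415.5 194.5  17.3] 0.85 [364.2  60.7]
wrist lifter_tip [577.4 292.6 102.3] 0.6 [440.9 186.4]
wrist lifter_tip [ 542.1 -367.7    4.5] 0.58 [  6.2 147.9]
wrist mat_top [411.6 274.5  -2.2] 0.62 [416.6  59.5]
```

View pics/w1.png

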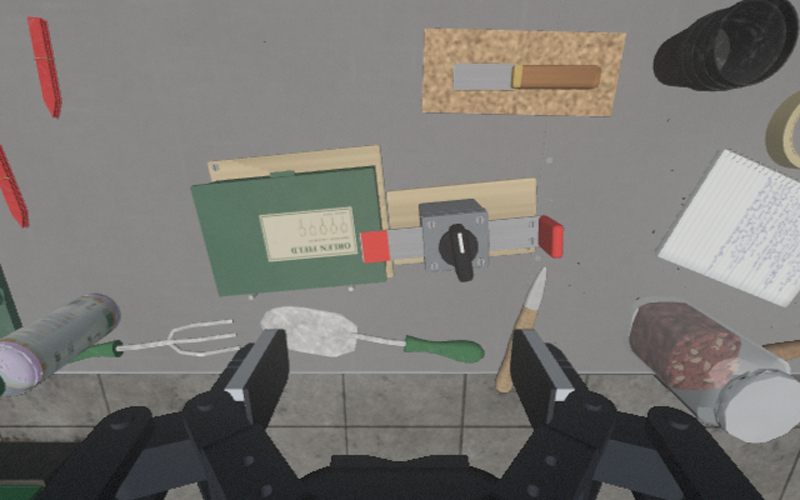

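The wrist view is upside down, with the robot side at the top. It shows the tin with its tab at (283,174), the red toe (375,247), the knob bar (460,255), the strap tab (551,237) and the lifter on the cork mat (525,75). Next I compute the tin's yaw and zoom in on the knob bar.

Run:
```python
from h import *
im=shot("wrist","w2.png",(330,150,460,235),6)
P=[ray(im,u/1.25,v/1.25,72)[:2] for u,v in [(192,186),(376,168),(386,281),(219,296)]]
print(P)
for a,b in [(0,1),(3,2)]: d=P[b]-P[a]; print(np.linalg.norm(d),np.degrees(np.arctan2(-d[0],d[1])))
for a,b in [(0,3),(1,2)]: d=P[b]-P[a]; print(np.linalg.norm(d),np.degrees(np.arctan2(d[1],d[0])))
print('tab',ray(im,283/1.25,174/1.25,64.5))
# yellow board and lifter edges
f=im["frame"].copy(); hsv=cv2.cvtColor(f,cv2.COLOR_RGB2HSV)
m=cv2.inRange(hsv,(50,70,30),(80,255,140)); m[:,:150]=0; m[:,320:]=0; m[240:]=0; m[:110]=0
n,l,s,c=cv2.connectedComponentsWithStats(m); i=1+np.argmax(s[1:,4]); ys,xs=np.nonzero(l==i)
pts=np.array([ray(im,x,y,72)[:2] for x,y in zip(xs,ys)],np.float32); print('lid',cv2.minAreaRect(pts))
m=cv2.inRange(hsv,(5,60,60),(25,255,220)); m[100:]=0; m[:,:330]=0; m[:,510:]=0
ys,xs=np.nonzero(m); pts=np.array([ray(im,x,y,3)[:2] for x,y in zip(xs,ys)],np.float32); print('mat',cv2.minAreaRect(pts))
```

```text
[array([533.2, -98.9]), array([513.8, 104.3]), array([646.2, 113.7]), array([665.8, -88.7])]
204.12398193255 5.453638064094952
203.34679736843657 5.531158908647046
132.99172906613396 4.398705354995537
132.73326636529376 4.061013118786962
tab [5.211e+02 4.000e-01 6.450e+01]Traceback (most recent call last):
  File "<stdin>", line 11, in <module>
    return _wrapfunc(a, 'argmax', axis=axis, out=out, **kwds)
    return bound(*args, **kwds)
ValueError: attempt to get argmax of an empty sequence
```

View pics/w2.png

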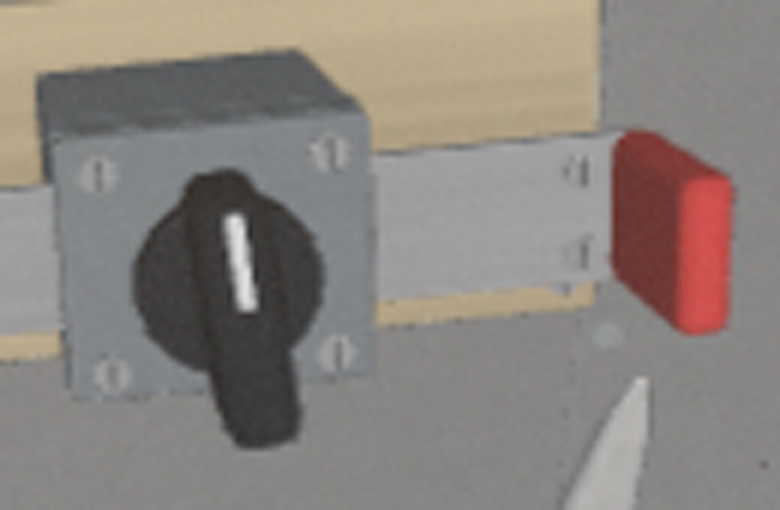

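Run:
```python
from h import *
im=shot("wrist")
c=lambda u,v,z: ray(im,330+u/6,150+v/6,z)
print('disc',c(230,278,112))
a,b=c(233,215,142),c(248,308,142); print('line',a,b,np.degrees(np.arctan2(*(b-a)[1::-1])))
a,b=c(187,180,142),c(235,440,142);print('barL',a,b,np.degrees(np.arctan2(*(b-a)[1::-1])))
a,b=c(275,285,142),c(300,430,142);print('barR',a,b,np.degrees(np.arctan2(*(b-a)[1::-1])))
print('bar far end',c(268,445,142), 'block',c(55,135,108),c(370,115,108),c(375,375,108),c(72,398,108))
print('tabtop',c(680,180,124),c(733,180,124),c(725,328,124),c(690,332,124))
h=np.array([659,14.5]);Rz=R.from_euler('z',5,degrees=True).as_matrix()[:2,:2]
for n,p in dict(knob=[590,193],tab=[578,293],tin=[588,9]).items(): print(n,Rz.T@(np.array(p)-h))
```

```text
disc [589.4 193.7 112. ]
line [567.  188.8 142. ] [586.5 192.8 142. ] 11.592175410291071
barL [559.8 179.3 142. ] [615.4 191.6 142. ] 12.474240316589484
barR [581.6 198.  142. ] [613.1 205.  142. ] 12.528807709151511
bar far end [616.5 198.5 142. ] block [558.4 155.1 108. ] [554.  222.6 108. ] [613.5 228.1 108. ] [619.  160.1 108. ]
tabtop [564.4 284.4 124. ] [564.4 295.5 124. ] [596.9 298.2 124. ] [597.8 290.8 124. ]
knob [-53.18013409 183.83449986]
tab [-56.41889619 284.49983858]
tin [-71.20918015   0.7089869 ]
```

```bash
python3 - <<'E'
from h import *
go([589,193.5,190],[np.pi,0,np.radians(-78)])
E
R='{"hand":1,"travel":[6.2,4,17],"angular":[0,0,84]}'
echo
```

```text
travel [ 6.39  3.94 17.03] angular [  0.    0.  167.9]
```

```bash
python3 -m creep '[{"hand":1,"travel":[6.4,3.9,0],"angular":[0,0,8]},{"hand":1,"travel":[6.4,3.9,0],"angular":[0,0,16]},{"hand":1,"travel":[6.4,3.9,0],"angular":[0,0,25]},{"hand":1,"travel":[6.4,3.9,0],"angular":[0,0,33]},{"hand":1,"travel":[6.4,3.9,5],"angular":[0,0,42]},{"hand":1,"travel":[6.4,3.9,5],"angular":[0,0,50]},{"hand":1,"travel":[6.4,3.9,5],"angular":[0,0,58]},{"hand":1,"travel":[6.4,3.9,10],"angular":[0,0,67]},{"hand":1,"travel":[6.4,3.9,10],"angular":[0,0,75]},{"hand":1,"travel":[6.4,3.9,10],"angular":[0,0,84]},{"hand":1,"travel":[6.4,3.9,10],"angular":[0,0,92]},{"hand":1,"travel":[6.4,3.9,10],"angular":[0,0,101]},{"hand":1,"travel":[6.4,3.9,10],"angular":[0,0,109]},{"hand":1,"travel":[6.4,3.9,10],"angular":[0,0,118]},{"hand":1,"travel":[6.4,3.9,10],"angular":[0,0,126]},{"hand":1,"travel":[6.4,3.9,10],"angular":[0,0,135]},{"hand":1,"travel":[6.4,3.9,10],"angular":[0,0,143]},{"hand":1,"travel":[6.4,3.9,10],"angular":[0,0,152]},{"hand":1,"travel":[6.4,3.9,10],"angular":[0,0,160]},{"hand":1,"travel":[6.4,3.9,10],"angular":[0,0,168]}]'
python3 -m creep '[{"hand":1,"travel":[0,0,0],"angular":[0,0,0]},{"hand":1,"travel":[0,0,0],"angular":[0,0,0]}]'
python3 - <<'E'
from h import *
st(); go([589,193.5,116],[np.pi,0,np.radians(-78)])
im=shot("wrist","w3.png"); spots("wrist",["knob_grip"],im)
E
```

```text
clock: 6.15
eef_pos: [588.6, 193.9, 260.2]
tool_rot: [3.142, 0.0, -1.368]
force: [-0.1, -0.3, -0.7]
width: 85.3
clock: 6.35
eef_pos: [588.6, 194.1, 260.0]
tool_rot: [3.141, -0.0, -1.364]
force: [1.0, -0.1, 0.3]
width: 85.8
{'clock': 6.35, 'eef_pos': [588.569, 194.104, 260.021], 'tool_rot': [3.141, -0.0, -1.364], 'force': [1.029, -0.123, 0.338], 'width': 85.765, 'qpos': [-0.834, 0.685, 0.834, 1.586, -0.548, 1.119, -1.232]}
travel [ 0.07 -0.03 14.4 ] angular [ 0.  -0.  -0.2]
wrist knob_grip [595.1 192.  130. ] 0.98 [322.5 187.7]
```

View pics/w3.png

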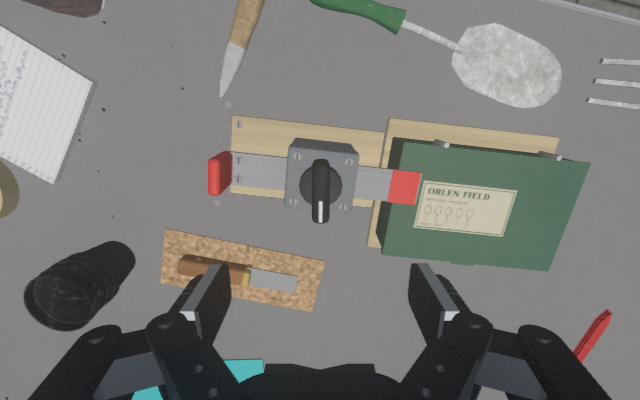

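The wrist picture shows the bar upright in the image at (320,190), so the jaws straddle it squarely and the strap tab at (220,173) is clear. Going down to close on it.

```bash
python3 -m creep '[{"hand":1,"travel":[0,0,5],"angular":[0,0,0]},{"hand":1,"travel":[0,0,10],"angular":[0,0,0]},{"hand":1,"travel":[0,0,14.4],"angular":[0,0,0]},{"hand":1,"travel":[0,0,14.4],"angular":[0,0,0]},{"hand":1,"travel":[0,0,14.4],"angular":[0,0,0]},{"hand":0,"travel":[0,0,14.4],"angular":[0,0,0]},{"hand":0,"travel":[0,0,14.4],"angular":[0,0,0]},{"hand":0,"travel":[0,0,14.4],"angular":[0,0,0]},{"hand":0,"travel":[0,0,14.4],"angular":[0,0,0]},{"hand":0,"travel":[0,0,14.4],"angular":[0,0,0]},{"hand":0,"travel":[0,0,14.4],"angular":[0,0,0]},{"hand":0,"travel":[0,0,14.4],"angular":[0,0,0]},{"hand":0,"travel":[0,0,14.4],"angular":[0,0,0]}]'
```

```text
clock: 7.75
eef_pos: [589.1, 193.3, 117.2]
tool_rot: [-3.141, -0.0, -1.366]
force: [-0.9, -2.0, 5.6]
width: 15.2
```

Gripped (15 mm). Turning counter-clockwise.

```bash
python3 -m creep '[{"hand":0,"travel":[0,0,0],"angular":[0,0,-5]},{"hand":0,"travel":[0,0,0],"angular":[0,0,-10]},{"hand":0,"travel":[0,0,0],"angular":[0,0,-15]},{"hand":0,"travel":[0,0,0],"angular":[0,0,-20]},{"hand":0,"travel":[0,0,0],"angular":[0,0,-25]},{"hand":0,"travel":[0,0,0],"angular":[0,0,-30]},{"hand":0,"travel":[0,0,0],"angular":[0,0,-35]},{"hand":0,"travel":[0,0,0],"angular":[0,0,-40]},{"hand":0,"travel":[0,0,0],"angular":[0,0,-45]},{"hand":0,"travel":[0,0,0],"angular":[0,0,-50]},{"hand":0,"travel":[0,0,0],"angular":[0,0,-55]},{"hand":0,"travel":[0,0,0],"angular":[0,0,-60]},{"hand":0,"travel":[0,0,0],"angular":[0,0,-65]},{"hand":0,"travel":[0,0,0],"angular":[0,0,-68]},{"hand":0,"travel":[0,0,0],"angular":[0,0,-70]},{"hand":0,"travel":[0,0,0],"angular":[0,0,-70]},{"hand":0,"travel":[0,0,0],"angular":[0,0,-70]}]'
python3 -c "
from h import *
st();print(ctrl.read_state()['torque'])"
```

```text
clock: 9.45
eef_pos: [590.3, 192.1, 117.2]
tool_rot: [3.141, -0.003, -0.146]
force: [3.8, -3.6, -3.1]
width: 15.1
{'clock': 9.45, 'eef_pos': [590.316, 192.15, 117.217], 'tool_rot': [3.141, -0.003, -0.146], 'force': [3.768, -3.583, -3.091], 'width': 15.131, 'qpos': [-0.588, 0.755, 0.379, 1.714, -0.38, 0.743, -0.166]}
[-0.48896249 -0.6914611   0.02148196]
```

```bash
python3 -m creep '[{"hand":0.6,"travel":[0,0,0],"angular":[0,0,0]},{"hand":0.6,"travel":[0,0,0],"angular":[0,0,0]},{"hand":0.6,"travel":[0,0,0],"angular":[0,0,0]},{"hand":0.6,"travel":[0,0,0],"angular":[0,0,0]},{"hand":0.6,"travel":[0,0,-5],"angular":[0,0,0]},{"hand":0.6,"travel":[0,0,-9],"angular":[0,0,0]},{"hand":0.6,"travel":[0,0,-9],"angular":[0,0,8]},{"hand":0.6,"travel":[0,0,-9],"angular":[0,0,16]},{"hand":0.6,"travel":[0,0,-9],"angular":[0,0,25]},{"hand":0.6,"travel":[0,0,-9],"angular":[0,0,33]},{"hand":0.6,"travel":[0,-5,-9],"angular":[0,0,42]},{"hand":0.6,"travel":[0,-9,-9],"angular":[0,0,50]},{"hand":0.6,"travel":[0,-9,-9],"angular":[0,0,58]},{"hand":0.6,"travel":[0,-9,-9],"angular":[0,0,67]},{"hand":0.6,"travel":[0,-9,-9],"angular":[0,0,75]},{"hand":0.6,"travel":[0,-9,-9],"angular":[0,0,77]},{"hand":0.6,"travel":[0,-9,-9],"angular":[0,0,77]}]'
python3 - <<'E'
from h import *
st(); im=shot("wrist","w4.png"); spots("wrist",["strap_tab","knob_grip"],im)
f=im["frame"].astype(int); m=((f[:,:,0]>110)&(f[:,:,1]<80)&(f[:,:,2]<80)).astype(np.uint8)
n,l,s,c=cv2.connectedComponentsWithStats(m)
for i in range(1,n):
    if s[i,4]>100:
        ys,xs=np.nonzero(l==i); print(s[i],c[i],ray(im,*c[i],115))
go([581,291.5,94],[np.pi,0,np.radians(-85)])
E
```

```text
clock: 11.15
eef_pos: [602.8, 281.6, 206.9]
tool_rot: [-3.139, -0.002, -1.487]
force: [0.6, -0.4, -0.5]
width: 51.3
{'clock': 11.15, 'eef_pos': [602.78, 281.569, 206.944], 'tool_rot': [-3.139, -0.002, -1.487], 'force': [0.553, -0.39, -0.5], 'width': 51.325, 'qpos': [-0.904, 0.806, 0.806, 1.512, -0.624, 1.092, -1.447]}
wrist strap_tab [577.5 292.  104.8] 0.7 [303.9 231.2]
wrist knob_grip [593.8 191.9 128.5] 0.8 [433.1 234. ]
[295 198  16  55 399] [303.16541353 218.1754386 ] [593.3 293.2 115. ]
travel [-1.21  2.14 11.31] angular [-0.2 -0.1 -0.2]
```

View pics/w4.png

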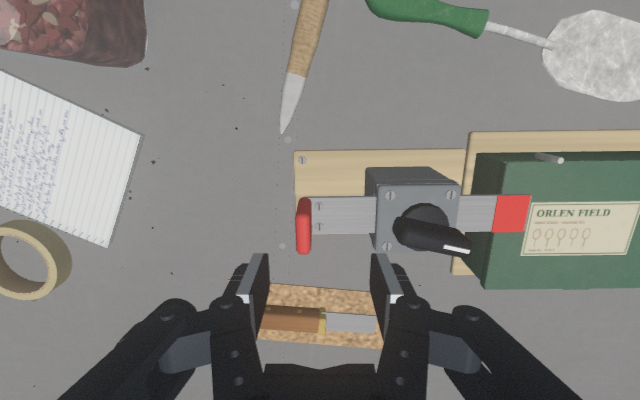

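Run:
```python
from h import *
im=shot("wrist"); print(ray(im,303,252.5,124),ray(im,303,198,80),ray(im,303,198,95),ray(im,297,235,124),ray(im,311,235,124))
```

```text
[567.4 291.  124. ] [599.4 295.2  80. ] [604.1 294.8  95. ] [582.3 296.7 124. ] [583.2 285.7 124. ]
```

```bash
python3 -m creep '[{"hand":0.6,"travel":[-1.1,1.9,0],"angular":[0,0,0]},{"hand":0.6,"travel":[-1.1,1.9,4],"angular":[0,0,0]},{"hand":0.6,"travel":[-1.1,1.9,8],"angular":[0,0,0]},{"hand":0.6,"travel":[-1.1,1.9,11.2],"angular":[0,0,0]},{"hand":0.6,"travel":[-1.1,1.9,11.2],"angular":[0,0,0]},{"hand":0.6,"travel":[-1.1,1.9,11.2],"angular":[0,0,0]},{"hand":0,"travel":[-1.1,1.9,11.2],"angular":[0,0,0]},{"hand":0,"travel":[-1.1,1.9,11.2],"angular":[0,0,0]},{"hand":0,"travel":[-1.1,1.9,11.2],"angular":[0,0,0]},{"hand":0,"travel":[-1.1,1.9,11.2],"angular":[0,0,0]},{"hand":0,"travel":[-1.1,1.9,11.2],"angular":[0,0,0]},{"hand":0,"travel":[-1.1,1.9,11.2],"angular":[0,0,0]},{"hand":0,"travel":[-1.1,1.9,11.2],"angular":[0,0,0]}]'
```

```text
clock: 12.65
eef_pos: [584.7, 291.2, 97.1]
tool_rot: [-3.136, 0.0, -1.486]
force: [-0.5, 0.2, 7.0]
width: 11.1
```

```bash
python3 -m creep '[{"hand":0,"travel":[-0.6,0,0],"angular":[0,0,0]},{"hand":0,"travel":[-1.2,0,0],"angular":[0,0,0]},{"hand":0,"travel":[-1.8,0,0],"angular":[0,0,0]},{"hand":0,"travel":[-2.4,0,0],"angular":[0,0,0]},{"hand":0,"travel":[-3,0,0],"angular":[0,0,0]},{"hand":0,"travel":[-3.6,0,0],"angular":[0,0,0]},{"hand":0,"travel":[-4.2,0,0],"angular":[0,0,0]},{"hand":0,"travel":[-4.7,0,0],"angular":[0,0,0]},{"hand":0,"travel":[-4.9,0,0],"angular":[0,0,0]},{"hand":0,"travel":[-4.9,0,0],"angular":[0,0,0]},{"hand":0,"travel":[-4.9,0,0],"angular":[0,0,0]}]'
```

```text
clock: 13.75
eef_pos: [580.1, 339.4, 97.2]
tool_rot: [-3.137, -0.001, -1.487]
force: [-3.1, -3.9, 4.0]
width: 10.7
```

Strap moved back 48 mm. Next is the lifter.

```bash
python3 - <<'E'
from h import *
go([415,285,210],[np.pi,0,np.radians(-1)])
E
python3 -m creep '[{"hand":0.6,"travel":[0,0,0],"angular":[0,0,0]},{"hand":0.6,"travel":[0,0,0],"angular":[0,0,0]},{"hand":0.6,"travel":[0,0,0],"angular":[0,0,0]},{"hand":0.6,"travel":[0,0,-5],"angular":[0,0,0]},{"hand":0.6,"travel":[0,0,-11],"angular":[0,0,0]},{"hand":0.7,"travel":[4,16.9,-11.3],"angular":[0,0,-8]},{"hand":0.7,"travel":[4,16.9,-11.3],"angular":[0,0,-16]},{"hand":0.7,"travel":[4,16.9,-11.3],"angular":[0,0,-24]},{"hand":0.7,"travel":[4,16.9,-11.3],"angular":[0,0,-32]},{"hand":0.7,"travel":[4,16.9,-11.3],"angular":[0,0,-40]},{"hand":0.7,"travel":[4,16.9,-11.3],"angular":[0,0,-48]},{"hand":0.7,"travel":[4,16.9,-11.3],"angular":[0,0,-56]},{"hand":0.7,"travel":[4,16.9,-11.3],"angular":[0,0,-64]},{"hand":0.7,"travel":[4,16.9,-11.3],"angular":[0,0,-72]},{"hand":0.7,"travel":[4,16.9,-11.3],"angular":[0,0,-80]},{"hand":0.7,"travel":[4,16.9,-11.3],"angular":[0,0,-84]},{"hand":0.7,"travel":[4,16.9,-11.3],"angular":[0,0,-84]}]'
python3 - <<'E'
from h import *
st(); im=shot("wrist","w5.png"); spots("wrist",["lifter_grip","lifter_tip","mat_top"],im)
E
```

```text
travel [  4.04  16.86 -11.36] angular [ -0.2  -0.2 -84.2]
clock: 15.45
eef_pos: [415.0, 285.6, 209.7]
tool_rot: [-3.141, -0.005, -0.021]
force: [-0.4, -0.3, -0.9]
width: 59.5
{'clock': 15.45, 'eef_pos': [414.958, 285.588, 209.722], 'tool_rot': [-3.141, -0.005, -0.021], 'force': [-0.361, -0.303, -0.883], 'width': 59.49, 'qpos': [-0.975, 0.483, 0.455, 1.957, -0.297, 0.762, -0.371]}
wrist lifter_grip [414.6 296.1  14.7] 0.72 [317.2 167.2]
wrist lifter_grip [412.5 195.   18.2] 0.46 [317.4 251.4]
wrist lifter_tip [416.  193.9  18.7] 0.7 [320.3 252.3]
wrist mat_top [413.  273.6   1.2] 0.89 [316.3 183.9]
wrist mat_top [185.8 322.7   2. ] 0.72 [111.  145.7]
```

View pics/w5.png

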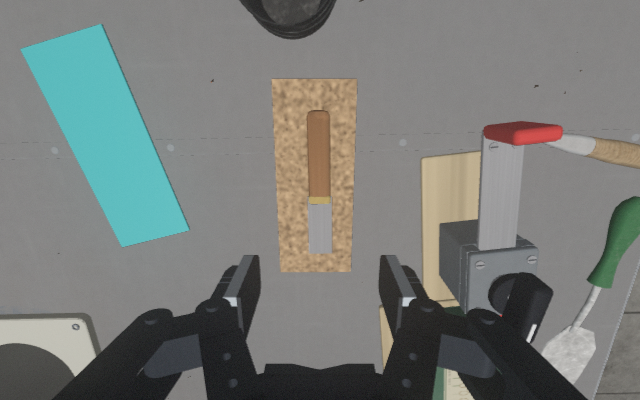

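Run:
```python
from h import *
im=shot("wrist"); 
for p in [(320,252.5,17),(319.5,204,17),(319,200,29),(318,112,29)]: print(ray(im,*p))
print('mat',[ray(im,*p,3) for p in [(272.5,79),(357,79),(351,271.5),(281,271.5)]])
go([415.8,281,13],[np.pi,0,np.radians(-1)])
```

```text
[415.2 192.5  17. ]
[415.9 253.8  17. ]
[415.4 262.5  29. ]
[416.5 354.5  29. ]
mat [array([369.9, 387.5,   3. ]), array([457.9, 385.7,   3. ]), array([454.1, 157.3,   3. ]), array([364.9, 159.5,   3. ])]
travel [ 0.03  0.43 19.64] angular [ 0.  -0.3 -0.3]
```

```bash
python3 -m creep '[{"hand":0.7,"travel":[0.1,0,5],"angular":[0,0,0]},{"hand":0.7,"travel":[0.1,0,10],"angular":[0,0,0]},{"hand":0.7,"travel":[0.1,0,15],"angular":[0,0,0]},{"hand":0.7,"travel":[0.1,0,18],"angular":[0,0,0]},{"hand":0.7,"travel":[0.1,0,20.2],"angular":[0,0,0]},{"hand":0.7,"travel":[0.1,0,20.2],"angular":[0,0,0]},{"hand":0.7,"travel":[0.1,0,20.2],"angular":[0,0,0]},{"hand":0,"travel":[0.1,0,20.2],"angular":[0,0,0]},{"hand":0,"travel":[0.1,0,20.2],"angular":[0,0,0]},{"hand":0,"travel":[0.1,0,20.2],"angular":[0,0,0]},{"hand":0,"travel":[0.1,0,20.2],"angular":[0,0,0]},{"hand":0,"travel":[0.1,0,20.2],"angular":[0,0,0]},{"hand":0,"travel":[0.1,0,20.2],"angular":[0,0,0]},{"hand":0,"travel":[0.1,0,20.2],"angular":[0,0,0]}]'
```

```text
clock: 17.1
eef_pos: [417.2, 286.0, 9.0]
tool_rot: [-3.14, -0.007, -0.021]
force: [-0.7, -1.1, 8.2]
width: 22.8
```

```bash
python3 -m creep '[{"hand":0,"travel":[0,0,-3],"angular":[0,0,0]},{"hand":0,"travel":[0,0,-7],"angular":[0,0,0]},{"hand":0,"travel":[0,0,-11],"angular":[0,0,0]},{"hand":0,"travel":[0,4,-13],"angular":[0,0,-8]},{"hand":0,"travel":[0,8,-13],"angular":[0,0,-16]},{"hand":0,"travel":[0,12,-13],"angular":[0,0,-24]},{"hand":0,"travel":[0,16,-13],"angular":[0,0,-32]},{"hand":0,"travel":[-0.5,20,-13],"angular":[0,0,-40]},{"hand":0,"travel":[-0.5,24,-13],"angular":[0,0,-48]},{"hand":0,"travel":[-0.6,27,-13],"angular":[0,0,-56]},{"hand":0,"travel":[-0.6,29.5,-13],"angular":[0,0,-64]},{"hand":0,"travel":[-0.6,29.5,-13],"angular":[0,0,-72]},{"hand":0,"travel":[-0.6,29.5,-13],"angular":[0,0,-80]},{"hand":0,"travel":[-0.6,29.5,-13],"angular":[0,0,-88]},{"hand":0,"travel":[-0.6,29.5,-13],"angular":[0,0,-96.2]},{"hand":0,"travel":[-0.6,29.5,-13],"angular":[0,0,-96.2]},{"hand":0,"travel":[-0.6,29.5,-13],"angular":[0,0,-96.2]}]'
python3 - <<'E'
from h import *
st(); im=shot("wrist","w6.png"); spots("wrist",["lifter_grip","lifter_tip","lid_tab","lid_hinge"],im)
it=shot("scene"); spots("scene",["lifter_tip","lid_tab"],it)
P,Q=tool(); print('pred tip',P+Q.apply([0,93.5,-7]),pix(im,P+Q.apply([0,93.5,-7])),'tab pred',pix(im,[521,0.5,64.5]))
E
```

```text
clock: 18.8
eef_pos: [404.1, -9.1, 138.9]
tool_rot: [3.134, -0.0, 1.654]
force: [-0.5, 0.3, -2.1]
width: 22.8
{'clock': 18.8, 'eef_pos': [404.081, -9.12, 138.94], 'tool_rot': [3.134, -0.0, 1.654], 'force': [-0.479, 0.324, -2.096], 'width': 22.803, 'qpos': [0.076, 0.458, -0.167, 2.266, 0.179, 0.421, 1.416]}
wrist lifter_grip [393.6 -10.5 143.9] 0.88 [318.6 251.1]
wrist lifter_grip [ 403.3 -276.9    5.5] 0.49 [ 22.3 166.1]
scene lifter_tip [493.6   1.4 142.7] 0.77 [335.  183.2]
scene lid_tab [521.7   4.6  67.6] 0.84 [339.4 197.7]
pred tip [497.10134994  -0.78163601 146.13974049] [320.5 410.5] tab pred [319.3 340.6]
```

View pics/w6.png

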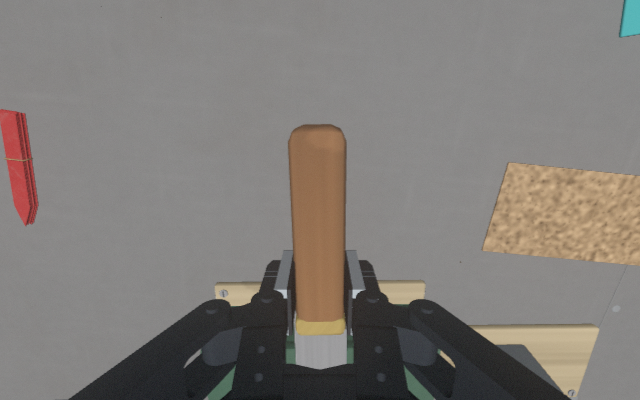

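The lifter is held straight, with handle and blade along column 320. The tip is out of view, so I'll feel for the tin wall.

```bash
python3 -m creep '[{"hand":0,"travel":[0,0,4],"angular":[0,0,0]},{"hand":0,"travel":[0,0,8],"angular":[0,0,0]},{"hand":0,"travel":[0,0,9],"angular":[0,0,0]},{"hand":0,"travel":[0,0,9],"angular":[0,0,0]},{"hand":0,"travel":[0,1,9],"angular":[0,0,0]},{"hand":0,"travel":[0,2,9],"angular":[0,0,0]},{"hand":0,"travel":[0,2.3,9],"angular":[0,0,0]},{"hand":0,"travel":[0,2.3,9],"angular":[0,0,0]},{"hand":0,"travel":[0,2.3,9],"angular":[0,0,0]}]'
python3 - <<'E'
from h import *
P,Q=tool(); print('tip',P+Q.apply([0,93.5,-7]),ctrl.read_state()['torque'])
it=shot("scene"); spots("scene",["lifter_tip","lid_tab"],it)
it=shot("top"); spots("top",["lifter_tip","lid_tab"],it)
E
```

```text
clock: 20.1
eef_pos: [427.3, -6.9, 48.9]
tool_rot: [3.135, -0.0, 1.657]
force: [-0.2, 0.4, -0.6]
width: 22.6
tip [520.40087592   1.138759    56.54765515] [-0.03320795  0.03842655  0.00512522]
scene lifter_tip [518.1   3.3  55.8] 0.57 [339.  201.1]
scene lid_tab [520.9   2.9  64.3] 0.73 [339.6 198.8]
scene lid_tab [576.8 336.5 108.2] 0.29 [284.8 151.1]
top lid_tab [518.4  -2.8  64.1] 0.93 [319.4 196. ]
top lid_tab [398.3 453.9  -0. ] 0.57 [209.  224.7]
```

Creeping forward until it touches the wall.

```bash
python3 -m creep '[{"hand":0,"travel":[0,0.2,0],"angular":[0,0,0]},{"hand":0,"travel":[0,0.3,0],"angular":[0,0,0]},{"hand":0,"travel":[0,0.3,0],"angular":[0,0,0]}]'
python3 -m creep '[{"hand":0,"travel":[0,0.15,0],"angular":[0,0,0]},{"hand":0,"travel":[0,0.2,0],"angular":[0,0,0]},{"hand":0,"travel":[0,0.2,0],"angular":[0,0,0]}]'
python3 - <<'E'
from h import *
P,Q=tool(); print('tip',P+Q.apply([0,93.5,-7]))
E
```

```text
clock: 20.7
eef_pos: [430.4, -6.5, 48.8]
tool_rot: [3.135, -0.0, 1.657]
force: [-0.9, 0.8, -0.8]
width: 22.8
clock: 21.0
eef_pos: [430.6, -6.6, 48.5]
tool_rot: [3.138, 0.0, 1.658]
force: [-5.7, 0.2, 0.6]
width: 22.8
tip [523.77101652   1.49864528  55.87498909]
```

```bash
python3 -m creep '[{"hand":0,"travel":[0,-0.1,0],"angular":[0,0,0]},{"hand":0,"travel":[0,-0.1,-0.3],"angular":[0,0,0]},{"hand":0,"travel":[0,-0.1,-0.6],"angular":[0,0,0]},{"hand":0,"travel":[0,-0.1,-0.9],"angular":[0,0,0]},{"hand":0,"travel":[0,-0.1,-1.2],"angular":[0,0,0]},{"hand":0,"travel":[0,-0.1,-1.5],"angular":[0,0,0]},{"hand":0,"travel":[0,-0.1,-1.5],"angular":[0,0,0]}]'
python3 - <<'E'
from h import *
P,Q=tool(); print('tip',P+Q.apply([0,93.5,-7]))
im=shot("scene","s1.png",(290,150,400,230),6)
print(ctrl.read_state()['torque'])
E
```

```text
clock: 21.7
eef_pos: [430.0, -6.7, 64.0]
tool_rot: [3.137, 0.0, 1.657]
force: [1.0, 0.7, -2.2]
width: 22.7
tip [523.06913246   1.34626091  71.38662317]
[ 0.04031688 -0.00512419  0.01606072]
```

View pics/s1.png

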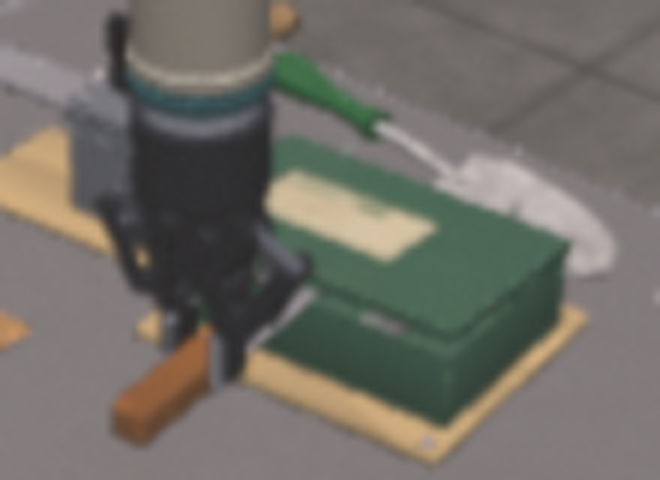

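The crop shows the blade under the tab with the lid edge rising, and the wrist reads 2 N. Continuing up.

```bash
python3 -m creep '[{"hand":0,"travel":[0,0,-0.4],"angular":[0,0,0]},{"hand":0,"travel":[0,0,-0.8],"angular":[0,0,0]},{"hand":0,"travel":[0,0,-1.2],"angular":[0,0,0]},{"hand":0,"travel":[0,0.1,-1.6],"angular":[0,0,0]},{"hand":0,"travel":[0,0.15,-2],"angular":[0,0,0]},{"hand":0,"travel":[0,0.2,-2.4],"angular":[0,0,0]},{"hand":0,"travel":[0,0.25,-2.7],"angular":[0,0,0]},{"hand":0,"travel":[0,0.25,-2.7],"angular":[0,0,0]},{"hand":0,"travel":[0,0.25,-2.7],"angular":[0,0,0]},{"hand":0,"travel":[0,0.25,-2.7],"angular":[0,0,0]}]'
python3 - <<'E'
from h import *
P,Q=tool(); print('tip',P+Q.apply([0,93.5,-7]))
im=shot("scene"); spots("scene",["lid_tab","lifter_tip"],im)
f=(im["frame"][150:230,290:400,::-1]); cv2.imwrite("pics/s2.png",cv2.resize(np.ascontiguousarray(f),None,fx=6,fy=6))
E
```

```text
clock: 22.75
eef_pos: [432.3, -6.5, 90.8]
tool_rot: [3.137, 0.0, 1.657]
force: [0.6, 0.4, -1.8]
width: 22.8
tip [525.38282299   1.5617217   98.23028038]
scene lid_tab [527.4   4.7 100.6] 0.7 [340.6 189.1]
scene lifter_tip [524.7   1.5  95.7] 0.45 [340.8 191. ]
```

Lid is at about 0.26 rad with the blade loaded. I'll ease down, slide the blade further under the lid, then swing it along the arc.

```bash
python3 -m creep '[{"hand":0,"travel":[0,0,0.3],"angular":[0,0,0]},{"hand":0,"travel":[0,0,0.5],"angular":[0,0,0]},{"hand":0,"travel":[0,0,0.5],"angular":[0,0,0]},{"hand":0,"travel":[0,1,0.5],"angular":[0,0,0]},{"hand":0,"travel":[0,2,0.5],"angular":[0,0,0]},{"hand":0,"travel":[0,2.5,0.5],"angular":[0,0,0]},{"hand":0,"travel":[0,2.5,0.5],"angular":[0,0,0]},{"hand":0,"travel":[0,2.5,0.5],"angular":[0,0,0]}]' &&
python3 -m creep '[{"hand":0,"travel":[0,0.15,-0.9],"angular":[0,0,0]},{"hand":0,"travel":[0,0.6,-1.9],"angular":[0,0,0]},{"hand":0,"travel":[0,1.1,-2.9],"angular":[0,0,0]},{"hand":0,"travel":[0,1.75,-3.8],"angular":[0,0,0]},{"hand":0,"travel":[0,2.45,-4.7],"angular":[0,0,0]},{"hand":0,"travel":[0,2.45,-4.7],"angular":[0,0,0]},{"hand":0,"travel":[0,2.45,-4.7],"angular":[0,0,0]}]'
python3 - <<'E'
from h import *
P,Q=tool(); print('tip',P+Q.apply([0,93.5,-7]))
im=shot("scene","s3.png",(290,130,400,215),6); spots("scene",["lid_tab","lifter_tip"],im)
E
```

```text
clock: 23.7
eef_pos: [457.0, -4.4, 85.8]
tool_rot: [3.138, 0.0, 1.657]
force: [-0.7, 0.6, -1.2]
width: 23.1
clock: 24.4
eef_pos: [481.1, -2.5, 133.1]
tool_rot: [3.137, 0.0, 1.657]
force: [-0.4, -0.3, -0.8]
width: 22.8
tip [574.22761788   5.59595418 140.51777774]
scene lid_tab [556.2   5.3 154.2] 0.51 [346.3 172.5]
scene lifter_tip [573.7   9.  139.5] 0.49 [348.6 173.8]
```

View pics/s3.png

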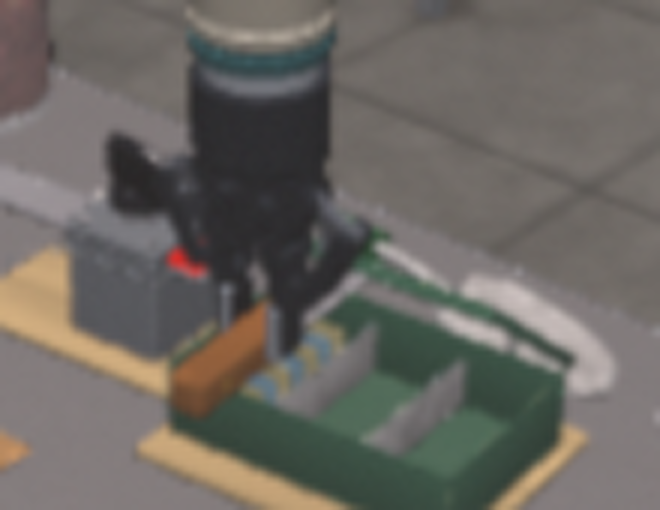

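The lid is rising to about 0.7 rad. Inside are two dividers along x, with packets in the left bay, leaving the middle and right bays free. Continuing the arc.

```bash
python3 -m creep '[{"hand":0,"travel":[0,0.8,-0.8],"angular":[0,0,0]},{"hand":0,"travel":[0,1.65,-1.5],"angular":[0,0,0]},{"hand":0,"travel":[0,2.6,-2.1],"angular":[0,0,0]},{"hand":0,"travel":[0,3.6,-2.6],"angular":[0,0,0]},{"hand":0,"travel":[0,4.7,-3],"angular":[0,0,0]},{"hand":0,"travel":[0,5.75,-3.3],"angular":[0,0,0]},{"hand":0,"travel":[0,6.9,-3.5],"angular":[0,0,0]},{"hand":0,"travel":[0,7.9,-3.6],"angular":[0,0,0]},{"hand":0,"travel":[0,8.6,-3.6],"angular":[0,0,0]},{"hand":0,"travel":[0,9.1,-3.6],"angular":[0,0,0]},{"hand":0,"travel":[0,9.1,-3.6],"angular":[0,0,0]},{"hand":0,"travel":[0,9.1,-3.6],"angular":[0,0,0]}]'
python3 - <<'E'
from h import *
P,Q=tool(); print('tip',P+Q.apply([0,93.5,-7]))
im=shot("scene"); spots("scene",["lid_tab","lifter_tip","lid_hinge"],im)
im=shot("top"); spots("top",["lid_tab","lifter_tip"],im)
E
```

```text
clock: 25.75
eef_pos: [571.7, 5.3, 169.0]
tool_rot: [3.138, 0.0, 1.657]
force: [0.7, -0.2, -1.5]
width: 22.7
tip [664.80424698  13.3548468  176.35173597]
scene lid_tab [662.   18.7 204.5] 0.89 [363.1 147.2]
scene lifter_tip [664.5  15.3 176.4] 0.52 [363.9 154.3]
scene lid_hinge [655.   13.8  61.1] 0.76 [361.1 182.8]
scene lid_hinge [559.9   4.3 174. ] 0.2 [347.3 167.2]
top lid_tab [662.5   9.5 205.5] 0.69 [317.5 152.3]
top lid_tab [ 3.688e+02 -4.936e+02  4.000e-01] 0.64 [436.1 236.6]
```

```bash
python3 -m creep '[{"hand":0,"travel":[0,0.3,0],"angular":[0,0,0]},{"hand":0,"travel":[0,0.5,0],"angular":[0,0,0]},{"hand":0,"travel":[0,0.5,0],"angular":[0,0,0]}]'
python3 -m creep '[{"hand":0,"travel":[0,-4,-1],"angular":[0,0,0]},{"hand":0,"travel":[0,-8,-1],"angular":[0,0,0]},{"hand":0,"travel":[0,-11,-1],"angular":[0,0,0]},{"hand":0,"travel":[0,-14,-1],"angular":[0,0,0]},{"hand":0,"travel":[0,-14,-1],"angular":[0,0,0]}]'
python3 - <<'E'
from h import *
go([417,286,140],[np.pi,-0.005,-0.021])
im=shot("scene"); spots("scene",["lid_tab","lifter_tip"],im)
E
```

```text
clock: 26.4
eef_pos: [575.6, 5.7, 168.8]
tool_rot: [3.14, 0.001, 1.657]
force: [-3.1, -0.4, 0.3]
width: 22.3
clock: 26.9
eef_pos: [432.0, -7.4, 178.5]
tool_rot: [-3.139, 0.003, 1.658]
force: [-0.6, -0.4, -0.7]
width: 22.4
travel [29.37  1.06  3.77] angular [-0.2  0.4 96.2]
scene lid_tab [667.7  17.1 201.9] 0.75 [364.4 147.4]
scene lifter_tip [525.7   1.  181.2] 0.79 [341.6 169.6]
scene lifter_tip [576.6 337.5 108.1] 0.57 [284.6 151.1]
```

```bash
python3 -m creep '[{"hand":0,"travel":[4,0,0],"angular":[0,0,8]},{"hand":0,"travel":[8,0,0],"angular":[0,0,16]},{"hand":0,"travel":[12,0,0],"angular":[0,0,24]},{"hand":0,"travel":[16,0,0],"angular":[0,0,32]},{"hand":0,"travel":[20,0.5,0],"angular":[0,0,40]},{"hand":0,"travel":[24,1,0],"angular":[0,0,48]},{"hand":0,"travel":[28,1,2],"angular":[0,0,56]},{"hand":0,"travel":[29.4,1,3.8],"angular":[0,0,64]},{"hand":0,"travel":[29.4,1,3.8],"angular":[0,0,72]},{"hand":0,"travel":[29.4,1,3.8],"angular":[0,0,80]},{"hand":0,"travel":[29.4,1,3.8],"angular":[0,0,88]},{"hand":0,"travel":[29.4,1,3.8],"angular":[0,0,96.2]},{"hand":0,"travel":[29.4,1,3.8],"angular":[0,0,96.2]},{"hand":0,"travel":[29.4,1,3.8],"angular":[0,0,96.2]}]'
python3 - <<'E'
from h import *
st();im=shot("wrist","w7.png"); spots("wrist",["lifter_grip","lifter_tip","mat_top"],im)
go([416.5,286,10],[np.pi,0,-0.021])
E
```

```text
clock: 28.45
eef_pos: [423.2, 288.6, 140.9]
tool_rot: [-3.141, -0.005, -0.018]
force: [-0.3, -0.5, -0.6]
width: 22.5
{'clock': 28.45, 'eef_pos': [423.158, 288.55, 140.9], 'tool_rot': [-3.141, -0.005, -0.018], 'force': [-0.349, -0.464, -0.601], 'width': 22.506, 'qpos': [-0.559, 0.565, -0.14, 1.989, 0.139, 0.592, -0.811]}
wrist lifter_grip [423.6 300.4 146.7] 0.93 [318.6 249.9]
wrist mat_top [189.2 321.7   4.4] 0.81 [ 56.9 160.5]
travel [-0.68  0.19 13.1 ] angular [-0.  -0.2  0. ]
```

View pics/w7.png

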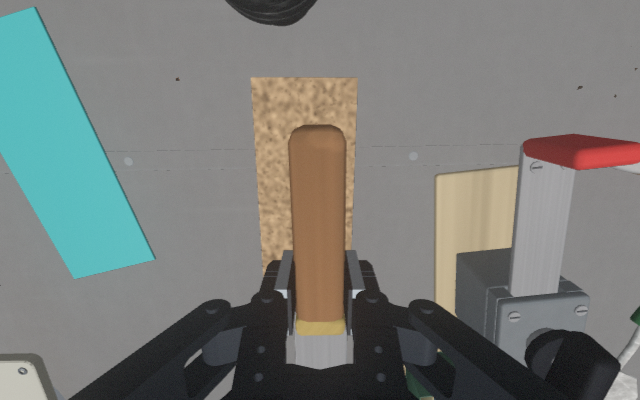

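The lifter is straight in the jaws above the cork mat, which shows behind it at (305,80)-(305,270). Laying it down.

```bash
python3 -m creep '[{"hand":0,"travel":[-0.9,0.2,5],"angular":[0,0,0]},{"hand":0,"travel":[-0.9,0.2,9],"angular":[0,0,0]},{"hand":0,"travel":[-0.9,0.2,12],"angular":[0,0,0]},{"hand":0,"travel":[-0.9,0.2,13.1],"angular":[0,0,0]},{"hand":0,"travel":[-0.9,0.2,13.1],"angular":[0,0,0]},{"hand":0,"travel":[-0.9,0.2,13.1],"angular":[0,0,0]},{"hand":0.7,"travel":[-0.9,0.2,13.1],"angular":[0,0,0]},{"hand":0.7,"travel":[-0.9,0.2,13.1],"angular":[0,0,0]},{"hand":0.7,"travel":[-0.9,0.2,13.1],"angular":[0,0,0]},{"hand":0.7,"travel":[-0.9,0.2,13.1],"angular":[0,0,0]},{"hand":0.7,"travel":[-0.9,0.2,9],"angular":[0,0,0]},{"hand":0.7,"travel":[-0.9,0.2,4],"angular":[0,0,0]},{"hand":0.7,"travel":[-0.9,0.2,-4],"angular":[0,0,0]},{"hand":0.7,"travel":[-0.9,0.2,-10],"angular":[0,0,0]},{"hand":0.7,"travel":[-0.9,0.2,-10],"angular":[0,0,0]},{"hand":0.7,"travel":[-0.9,0.2,-10],"angular":[0,0,0]}]'
python3 - <<'E'
from h import *
im=shot("wrist"); spots("wrist",["lifter_grip","lifter_tip","mat_top"],im)
im=shot("top"); spots("top",["red_a_mid","white_a_mid","lifter_grip","lid_tab"],im)
f=im["frame"].astype(int); m=((f[:,:,0]>130)&(f[:,:,1]<70)&(f[:,:,2]<70)).astype(np.uint8)
n,l,s,c=cv2.connectedComponentsWithStats(m)
for i in range(1,n):
    if s[i,4]>40: print(c[i],ray(im,*c[i],8))
go([404,-270,240],[np.pi,0,np.radians(86)]); go([404,-270,240],[np.pi,0,np.radians(-94)]);
E
```

```text
clock: 30.25
eef_pos: [416.0, 288.1, 246.6]
tool_rot: [-3.134, -0.014, -0.021]
force: [0.3, 0.2, -0.6]
width: 60.0
wrist lifter_grip [417.2 296.1  14.1] 0.85 [317. 164.]
wrist lifter_tip [414.9 195.   15.6] 0.66 [316.9 240.4]
wrist mat_top [186.7 319.9   3.2] 0.92 [128.  147.3]
wrist mat_top [410.7 274.9   1.1] 0.91 [312.2 178.6]
top red_a_mid [ 542.  -365.9    2.5] 0.39 [405.3 195. ]
top lid_tab [661.3  10.9 206.2] 0.68 [317.1 152.6]
top lid_tab [ 369.5 -493.4    0.8] 0.67 [436.1 236.4]
[282.88636364 175.52272727] [613.1 152.4   8. ]
[405.70731707 195.34146341] [ 539.4 -366.5    8. ]
[385.01204819 226.85542169] [ 404.1 -279.1    8. ]
travel [2.500e-01 5.556e+01 4.000e-02] angular [  0.2  -0.1 -87.2]
travel [2.500e-01 5.556e+01 4.000e-02] angular [-0.1 -0.2 92.8]
```

Lifter is back on the cork mat. On the way to the bundles I look into the tin.

```bash
python3 - <<'E'
from h import *
go([500,-20,290],[np.pi,0,np.radians(90)])
E
python3 -m creep '[{"hand":0.7,"travel":[2,5,-1],"angular":[0,0,-8]},{"hand":0.7,"travel":[4,10,-2],"angular":[0,0,-16]},{"hand":0.7,"travel":[6,15,-3],"angular":[0,0,-24]},{"hand":0.7,"travel":[8,20,-4],"angular":[0,0,-32]},{"hand":0.7,"travel":[8,25,-4],"angular":[0,0,-40]},{"hand":0.7,"travel":[8,30,-4],"angular":[0,0,-48]},{"hand":0.7,"travel":[8,31,-4],"angular":[0,0,-56]},{"hand":0.7,"travel":[8,31,-4],"angular":[0,0,-64]},{"hand":0.7,"travel":[8,31,-4],"angular":[0,0,-72]},{"hand":0.7,"travel":[8,31,-4],"angular":[0,0,-80]},{"hand":0.7,"travel":[8,31,-4],"angular":[0,0,-88]},{"hand":0.7,"travel":[8,31,-4],"angular":[0,0,-91]},{"hand":0.7,"travel":[8,31,-4],"angular":[0,0,-91]}]'
python3 - <<'E'
from h import *
st();im=shot("wrist","w8.png"); spots("wrist",["tin_in","lid_hinge","lid_tab","red_a_mid"],im)
go([404,-255,200],[np.pi,0,np.radians(86)])
E
```

```text
travel [ 9.35 30.38 -4.96] angular [  0.2  -0.1 -91.2]
clock: 32.0
eef_pos: [486.1, -26.1, 279.8]
tool_rot: [3.14, 0.001, 1.568]
force: [0.7, 0.5, 1.1]
width: 59.8
{'clock': 32.0, 'eef_pos': [486.131, -26.094, 279.759], 'tool_rot': [3.14, 0.001, 1.568], 'force': [0.723, 0.538, 1.1], 'width': 59.762, 'qpos': [0.374, 0.37, -0.516, 1.886, 0.224, 0.941, 1.322]}
wrist tin_in [588.6   5.8  12.6] 0.76 [342.  233.8]
wrist lid_hinge [659.6  12.1  65.4] 0.93 [348.3 298.3]
wrist lid_hinge [410.  274.    1.7] 0.69 [553.5 102.3]
wrist lid_tab [ 725.8 -290.9   -1.3] 0.66 [156.3 308.3]
wrist red_a_mid [ 542.6 -366.1    4.7] 0.85 [ 79.1 202.2]
travel [-22.93  -8.17   8.03] angular [0.1 0.1 3.8]
```

View pics/w8.png

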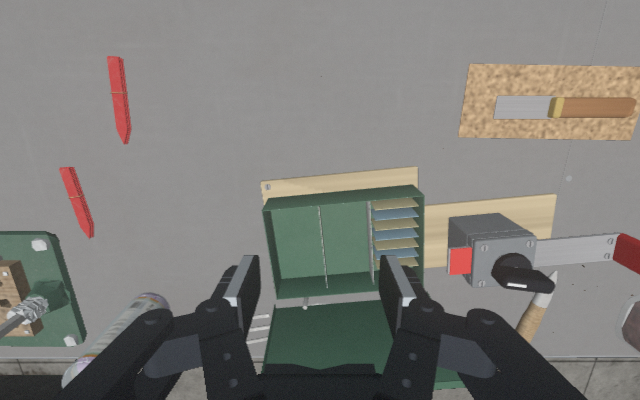

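The wrist view shows two free bays: the world-right bay at px x 275-320 and the middle one at 325-370. Packets fill 372-420. Bundle A is at (119,98) and B at (77,202).

Run:
```python
from h import *
im=shot("wrist")
h=np.array([657.2,14.0]);Rz=R.from_euler('z',5,degrees=True).as_matrix()[:2,:2]
T=lambda p:(Rz.T@(p[:2]-h)+[69,0]).round(1)
for n,u,v,z in [('d1f',318,205,50),('d1b',326,288,50),('d2f',368.5,201,50),('d2b',373,280,50),('rimFR',265,208,62),('rimFL',421,187,62),('rimBL',424,277,62),('rimBR',275,297,62)]: print(n,ray(im,u,v,z),T(ray(im,u,v,z)))
print('tinc',h-Rz@[69,0])
f=im["frame"].astype(int); m=((f[:,:,0]>110)&(f[:,:,1]<70)&(f[:,:,2]<70)).astype(np.uint8)
n,l,s,c=cv2.connectedComponentsWithStats(m)
for i in range(1,n):
    if s[i,4]>200:
        ys,xs=np.nonzero(l==i); pts=np.array([ray(im,x,y,8)[:2] for x,y in zip(xs,ys)]); cc=pts.mean(0); u,S,v=np.linalg.svd(pts-cc); q=(pts-cc)@v.T; print(c[i],'mid',cc+((q.max(0)+q.min(0))/2)@v,np.degrees(np.arctan2(v[0,1],v[0,0])).round(1),np.ptp(q,axis=0))
```

```text
d1f [532.6 -28.2  50. ] [-58.8 -31.2]
d1b [654.5 -17.6  50. ] [ 63.6 -31.2]
d2f [527.4  35.4  50. ] [-58.4  32.6]
d2b [641.8  47.   50. ] [56.5 34.2]
rimFR [532.2 -93.2  62. ] [-64.9 -95.9]
rimFL [506.   95.5  62. ] [-74.5  94.4]
rimBL [629.7 112.   62. ] [ 50.1 100. ]
rimBR [660.5 -87.1  62. ] [  63.5 -101. ]
tinc [588.46256583   7.98625375]
[628.84815951 251.16871166] mid [624.52511145 432.26593801] 33.8 [82.21478941 37.14480153]
```

```bash
python3 -m creep '[{"hand":0.6,"travel":[-5,-1,1],"angular":[0,0,4]},{"hand":0.6,"travel":[-10,-3,4],"angular":[0,0,4]},{"hand":0.6,"travel":[-15,-4,6],"angular":[0,0,4]},{"hand":0.6,"travel":[-20,-5,8],"angular":[0,0,4]},{"hand":0.6,"travel":[-25.3,-6.1,8],"angular":[0,0,4]},{"hand":0.6,"travel":[-25.3,-6.1,8],"angular":[0,0,4]},{"hand":0.6,"travel":[-25.3,-6.1,8],"angular":[0,0,4]},{"hand":0.6,"travel":[-25.3,-6.1,8],"angular":[0,0,4]}]'
cat >> h.py <<'E'
def reds(cam="wrist",z=8):
    im=shot(cam)
    for r in ctrl.regions_of(cam,"red_a_mid"):
        ys,xs=np.nonzero(r["region"])
        if len(xs)<100: continue
        pts=np.array([ray(im,x,y,z)[:2] for x,y in zip(xs,ys)]); cc=pts.mean(0); u,S,v=np.linalg.svd(pts-cc,full_matrices=False); q=(pts-cc)@v.T
        print('red',round(r["confidence"],2),len(xs),'px',xs.mean().round(),ys.mean().round(),'mid',(cc+((q.max(0)+q.min(0))/2)@v).round(1),'yaw',np.degrees(np.arctan2(v[0,1],v[0,0])).round(1),np.ptp(q,axis=0).round(1))
    spots(cam,["red_a_mid"],im)
    return im
E
python3 - <<'E'
from h import *
st(); reds()
go([404,-279,8],[np.pi,0,np.radians(86)])
E
```

```text
clock: 33.1
eef_pos: [424.6, -278.7, 200.2]
tool_rot: [3.139, 0.0, 1.496]
force: [0.5, 0.7, 0.0]
width: 51.2
{'clock': 33.1, 'eef_pos': [424.62, -278.736, 200.235], 'tool_rot': [3.139, 0.0, 1.496], 'force': [0.544, 0.7, 0.003], 'width': 51.198, 'qpos': [0.817, 0.494, -0.419, 1.937, 0.282, 0.765, 1.735]}
red 0.8 305 px 248.0 248.0 mid [ 507.8 -369.6] yaw -4.7 [35.8 17.5]
wrist red_a_mid [ 543.5 -366.7    4.6] 0.61 [255.9 274.1]
wrist red_a_mid [ 372.1 -498.7   -4.4] 0.57 [117.  141.7]
travel [-0.32 -2.18 19.26] angular [ 0.2  0.  -0. ]
```

```bash
cat >> h.py <<'E'
def redseg(cam="wrist",z=8,mn=150):
    im=shot(cam); f=im["frame"].astype(int); m=((f[:,:,0]>70)&(f[:,:,0]>2*f[:,:,1])&(f[:,:,0]>2*f[:,:,2])).astype(np.uint8)
    m=cv2.morphologyEx(m,cv2.MORPH_CLOSE,np.ones((5,5),np.uint8)); n,l,s,c=cv2.connectedComponentsWithStats(m)
    for i in range(1,n):
        if s[i,4]>mn:
            ys,xs=np.nonzero(l==i); pts=np.array([ray(im,x,y,z)[:2] for x,y in zip(xs,ys)]); cc=pts.mean(0); u,S,v=np.linalg.svd(pts-cc,full_matrices=False); q=(pts-cc)@v.T
            print('seg',s[i],'mid',(cc+((q.max(0)+q.min(0))/2)@v).round(1),'yaw',np.degrees(np.arctan2(v[0,1],v[0,0])).round(1),np.ptp(q,axis=0).round(1))
    return im
E
python3 - <<'E'
from h import *
im=redseg(); print(pix(im,[404,-279,8]))
E
```

```text
seg [ 309  110   13   96 1120] mid [ 406.9 -280.9] yaw -4.0 [103.6  13.3]
seg [239 235  16  28 302] mid [ 507.9 -370. ] yaw -4.0 [35.8 17.1]
[316.5 157. ]
```

```bash
python3 -m creep '[{"hand":0.6,"travel":[-0.3,-1.8,5],"angular":[0,0,0]},{"hand":0.6,"travel":[-0.3,-1.8,10],"angular":[0,0,0]},{"hand":0.6,"travel":[-0.3,-1.8,15],"angular":[0,0,0]},{"hand":0.6,"travel":[-0.3,-1.8,18],"angular":[0,0,0]},{"hand":0.6,"travel":[-0.3,-1.8,19.6],"angular":[0,0,0]},{"hand":0.6,"travel":[-0.3,-1.8,19.6],"angular":[0,0,0]},{"hand":0.6,"travel":[-0.3,-1.8,19.6],"angular":[0,0,0]},{"hand":0,"travel":[-0.3,-1.8,19.6],"angular":[0,0,0]},{"hand":0,"travel":[-0.3,-1.8,19.6],"angular":[0,0,0]},{"hand":0,"travel":[-0.3,-1.8,19.6],"angular":[0,0,0]},{"hand":0,"travel":[-0.3,-1.8,19.6],"angular":[0,0,0]},{"hand":0,"travel":[-0.3,-1.8,19.6],"angular":[0,0,0]},{"hand":0,"travel":[-0.3,-1.8,19.6],"angular":[0,0,0]},{"hand":0,"travel":[-0.3,-1.8,19.6],"angular":[0,0,0]}]'
python3 - <<'E'
from h import *
st(); c=np.array([588.5,8.0]); Rz=R.from_euler('z',5,degrees=True).as_matrix()[:2,:2]
for y in (1,-65): p=c+Rz@[0,y]; print(p); go([*p,130],[np.pi,0,np.radians(95)])
E
```

```text
clock: 34.7
eef_pos: [408.5, -279.7, 6.1]
tool_rot: [3.137, 0.002, 1.5]
force: [-0.9, 1.0, 7.1]
width: 12.3
{'clock': 34.7, 'eef_pos': [408.513, -279.702, 6.08], 'tool_rot': [3.137, 0.002, 1.5], 'force': [-0.885, 0.987, 7.052], 'width': 12.348, 'qpos': [0.67, 0.802, -0.187, 2.097, 0.504, 0.28, 1.552]}
[588.41284426   8.9961947 ]
travel [ 30.05  15.97 -12.37] angular [ 0.3  0.1 -9.1]
[594.16512328 -56.75265538]
travel [ 23.53  17.   -12.35] angular [ 0.3  0.1 -9.1]
```

Gripped bundle A (12 mm). Carrying it to the right bay.

```bash
python3 -m creep '[{"hand":0,"travel":[0,0,-3],"angular":[0,0,0]},{"hand":0,"travel":[0,0,-8],"angular":[0,0,0]},{"hand":0,"travel":[2,1,-12.4],"angular":[0,0,0]},{"hand":0,"travel":[6,4,-12.4],"angular":[0,0,-3]},{"hand":0,"travel":[10,7,-12.4],"angular":[0,0,-6]},{"hand":0,"travel":[14,10,-12.4],"angular":[0,0,-9]},{"hand":0,"travel":[18,13,-12.4],"angular":[0,0,-9]},{"hand":0,"travel":[22,16,-12.4],"angular":[0,0,-9]},{"hand":0,"travel":[23.5,17,-12.4],"angular":[0,0,-9]},{"hand":0,"travel":[23.5,17,-12.4],"angular":[0,0,-9]},{"hand":0,"travel":[23.5,17,-12.4],"angular":[0,0,-9]}]'
python3 - <<'E'
from h import *
st(); redseg(z=132); go([594,-57,24],[np.pi,0,np.radians(95)])
E
```

```text
clock: 35.8
eef_pos: [593.2, -58.1, 130.5]
tool_rot: [3.138, 0.004, 1.657]
force: [-0.7, -0.8, -0.6]
width: 12.2
{'clock': 35.8, 'eef_pos': [593.166, -58.113, 130.509], 'tool_rot': [3.138, 0.004, 1.657], 'force': [-0.695, -0.843, -0.622], 'width': 12.206, 'qpos': [0.291, 0.7, -0.388, 1.764, 0.372, 0.748, 1.367]}
seg [ 304  162   31  187 4764] mid [592.3 -58.3] yaw 5.0 [106.2  14.6]
seg [ 592  230   48   47 1891] mid [573.   89.4] yaw 19.9 [30.4 22.9]
travel [ 0.25  0.11 10.64] angular [ 0.2  0.2 -0.2]
```

```bash
python3 -m creep '[{"hand":0,"travel":[0,0,4],"angular":[0,0,0]},{"hand":0,"travel":[0,0,8],"angular":[0,0,0]},{"hand":0,"travel":[0,0,10.5],"angular":[0,0,0]},{"hand":0,"travel":[0,0,11],"angular":[0,0,0]},{"hand":0,"travel":[0,0,11],"angular":[0,0,0]},{"hand":0.27,"travel":[0,0,11],"angular":[0,0,0]},{"hand":0.27,"travel":[0,0,11],"angular":[0,0,0]},{"hand":0.27,"travel":[0,0,11],"angular":[0,0,0]}]' && python3 -m creep '[{"hand":0.27,"travel":[0,0,-4],"angular":[0,0,0]},{"hand":0.27,"travel":[0,0,-8],"angular":[0,0,0]},{"hand":0.5,"travel":[0,0,-13],"angular":[0,0,0]},{"hand":0.6,"travel":[0,0,-18],"angular":[0,0,0]},{"hand":0.6,"travel":[0,0,-18],"angular":[0,0,0]}]'
python3 - <<'E'
from h import *
st(); redseg(z=20); redseg("top",8,40); go([535,-366,200],[np.pi,0,np.radians(95)])
E
```

```text
clock: 36.65
eef_pos: [592.9, -60.0, 21.1]
tool_rot: [3.139, 0.004, 1.654]
force: [-2.9, 1.9, 3.7]
width: 23.0
clock: 37.15
eef_pos: [597.2, -59.7, 208.7]
tool_rot: [3.124, 0.007, 1.653]
force: [0.3, -0.3, 0.1]
width: 51.5
{'clock': 37.15, 'eef_pos': [597.229, -59.679, 208.72], 'tool_rot': [3.124, 0.007, 1.653], 'force': [0.281, -0.276, 0.111], 'width': 51.547, 'qpos': [0.326, 0.603, -0.438, 1.697, 0.322, 0.895, 1.41]}
seg [   9   43   46  106 1955] mid [ 542.8 -353.7] yaw 5.4 [100.3  20. ]
seg [ 313  119   13   95 1110] mid [590.4 -62.1] yaw 4.6 [103.3  13.4]
seg [ 528  189   39   37 1119] mid [613.2 195.5] yaw 5.4 [43.2 33.9]
seg [280 171   7  10  51] mid [613.3 151.4] yaw -173.9 [38.  24.6]
seg [332 171   4  22  74] mid [592.2 -62.2] yaw -175.9 [91.  14.3]
seg [403 183   6  24  87] mid [ 543.1 -366.2] yaw -175.1 [99.1 16.2]
travel [-29.99  -8.33   0.42] angular [ 0.4  0.4 -0.3]
```

```bash
python3 -m creep '[{"hand":0.6,"travel":[-5,-1,0],"angular":[0,0,0]},{"hand":0.6,"travel":[-10,-2,0],"angular":[0,0,0]},{"hand":0.6,"travel":[-15,-3,0],"angular":[0,0,0]},{"hand":0.6,"travel":[-20,-4,0],"angular":[0,0,0]},{"hand":0.6,"travel":[-25,-5,0],"angular":[0.4,0.4,0]},{"hand":0.6,"travel":[-30.2,-5.9,0.5],"angular":[0.4,0.4,0]},{"hand":0.6,"travel":[-30.2,-5.9,0.5],"angular":[0.4,0.4,0]},{"hand":0.6,"travel":[-30.2,-5.9,0.5],"angular":[0.4,0.4,0]},{"hand":0.6,"travel":[-30.2,-5.9,0.5],"angular":[0.4,0.4,0]}]'
python3 - <<'E'
from h import *
st(); redseg(z=8); go([541.5,-366.5,4],[np.pi,0,np.radians(95)])
E
```

```text
clock: 38.15
eef_pos: [559.2, -364.1, 198.1]
tool_rot: [-3.14, -0.004, 1.655]
force: [-0.4, -0.0, -0.4]
width: 51.3
{'clock': 38.15, 'eef_pos': [559.243, -364.084, 198.11], 'tool_rot': [-3.14, -0.004, 1.655], 'force': [-0.371, -0.023, -0.397], 'width': 51.3, 'qpos': [0.782, 0.721, -0.438, 1.486, 0.334, 1.012, 1.915]}
seg [ 310  113   14   95 1151] mid [ 542.5 -367.7] yaw 5.3 [102.1  13.8]
travel [-0.23 -1.84 19.47] angular [-0.1 -0.2 -0.1]
```

```bash
python3 -m creep '[{"hand":0.6,"travel":[-0.3,-1.8,5],"angular":[0,0,0]},{"hand":0.6,"travel":[-0.3,-1.8,10],"angular":[0,0,0]},{"hand":0.6,"travel":[-0.3,-1.8,15],"angular":[0,0,0]},{"hand":0.6,"travel":[-0.3,-1.8,18],"angular":[0,0,0]},{"hand":0.6,"travel":[-0.3,-1.8,19.5],"angular":[0,0,0]},{"hand":0.6,"travel":[-0.3,-1.8,19.5],"angular":[0,0,0]},{"hand":0.6,"travel":[-0.3,-1.8,19.5],"angular":[0,0,0]},{"hand":0,"travel":[-0.3,-1.8,19.5],"angular":[0,0,0]},{"hand":0,"travel":[-0.3,-1.8,19.5],"angular":[0,0,0]},{"hand":0,"travel":[-0.3,-1.8,19.5],"angular":[0,0,0]},{"hand":0,"travel":[-0.3,-1.8,19.5],"angular":[0,0,0]},{"hand":0,"travel":[-0.3,-1.8,19.5],"angular":[0,0,0]},{"hand":0,"travel":[-0.3,-1.8,19.5],"angular":[0,0,0]},{"hand":0,"travel":[-0.3,-1.8,19.5],"angular":[0,0,0]}]'
python3 - <<'E'
from h import *
go([589,9,130],[np.pi,0,np.radians(95)])
E
```

```text
clock: 39.6
eef_pos: [542.9, -367.9, 5.6]
tool_rot: [3.14, -0.002, 1.656]
force: [-1.2, -0.0, 6.7]
width: 12.3
travel [ 37.18   7.82 -12.37] angular [ 0.1 -0.1 -0.1]
```

```bash
python3 -m creep '[{"hand":0,"travel":[0,0,-4],"angular":[0,0,0]},{"hand":0,"travel":[0,0,-8],"angular":[0,0,0]},{"hand":0,"travel":[3,1,-12],"angular":[0,0,0]},{"hand":0,"travel":[8,2,-13],"angular":[0,0,0]},{"hand":0,"travel":[13,3,-13],"angular":[0,0,0]},{"hand":0,"travel":[18,4,-13],"angular":[0,0,0]},{"hand":0,"travel":[23,5,-13],"angular":[0,0,0]},{"hand":0,"travel":[28,6,-13],"angular":[0,0,0]},{"hand":0,"travel":[33,7,-13],"angular":[0,0,0]},{"hand":0,"travel":[37.2,7.8,-13],"angular":[0,0,0]},{"hand":0,"travel":[37.2,7.8,-13],"angular":[0,0,0]},{"hand":0,"travel":[37.2,7.8,-13],"angular":[0,0,0]}]'
python3 - <<'E'
from h import *
redseg(z=132); go([589,9,20],[np.pi,0,np.radians(95)])
E
```

```text
clock: 40.8
eef_pos: [589.0, 11.2, 137.1]
tool_rot: [3.139, -0.002, 1.66]
force: [-0.1, -1.1, -0.1]
width: 12.1
seg [ 222  130   26  117 1937] mid [554.8 -33.1] yaw 4.5 [59.3  9.1]
seg [ 304  166   31  187 4798] mid [594.3  11.3] yaw 5.2 [112.2  16. ]
seg [ 488  224   47   46 1772] mid [572.4 110.1] yaw 6.7 [26.6 20.5]
travel [3.000e-02 1.000e-02 1.168e+01] angular [ 0.1 -0.  -0.1]
```

```bash
python3 -m creep '[{"hand":0,"travel":[0,-0.1,4],"angular":[0,0,0]},{"hand":0,"travel":[0,-0.1,8],"angular":[0,0,0]},{"hand":0,"travel":[0,-0.1,11],"angular":[0,0,0]},{"hand":0,"travel":[0,-0.1,11.6],"angular":[0,0,0]},{"hand":0,"travel":[0,-0.1,11.6],"angular":[0,0,0]},{"hand":0.27,"travel":[0,-0.1,11.6],"angular":[0,0,0]},{"hand":0.27,"travel":[0,-0.1,11.6],"angular":[0,0,0]},{"hand":0.27,"travel":[0,-0.1,11.6],"angular":[0,0,0]}]' && python3 -m creep '[{"hand":0.27,"travel":[0,0,-4],"angular":[0,0,0]},{"hand":0.27,"travel":[0,0,-8],"angular":[0,0,0]},{"hand":0.5,"travel":[0,-2,-13],"angular":[0,0,0]},{"hand":0.5,"travel":[0,-5,-18],"angular":[0,0,0]},{"hand":0.5,"travel":[0,-8,-23],"angular":[0,0,0]},{"hand":0.3,"travel":[0,-8,-23],"angular":[0,0,0]},{"hand":0,"travel":[0,-8,-23],"angular":[0,0,0]},{"hand":0,"travel":[0,-8,-23],"angular":[0,0,0]}]'
python3 - <<'E'
from h import *
st(); redseg(z=17); im=shot("wrist","w9.png")
redseg("top",8,40); im=shot("top"); spots("top",["lifter_grip","lid_tab","white_a_mid"],im); im=shot("scene"); spots("scene",["lifter_grip","lifter_tip","white_a_mid","lid_tab"],im)
E
```

```text
clock: 41.65
eef_pos: [589.0, 8.6, 22.3]
tool_rot: [3.137, -0.0, 1.656]
force: [-0.2, -0.1, 0.6]
width: 22.8
clock: 42.45
eef_pos: [508.7, 1.3, 252.7]
tool_rot: [3.135, 0.0, 1.656]
force: [0.3, -0.1, -0.3]
width: 0.6
{'clock': 42.45, 'eef_pos': [508.717, 1.325, 252.741], 'tool_rot': [3.135, 0.0, 1.656], 'force': [0.292, -0.132, -0.296], 'width': 0.552, 'qpos': [0.27, 0.427, -0.462, 1.875, 0.242, 0.888, 1.347]}
seg [259 193  14  68 678] mid [595.3 -61.7] yaw 4.4 [95.7 14.7]
seg [314 192  10  72 602] mid [591.    6.9] yaw 5.1 [101.6  12.2]
seg [ 601  248   39   50 1248] mid [621.7 435.7] yaw 48.7 [99.4 47.9]
seg [428 250  26  28 615] mid [628.5 178.1] yaw 6.1 [42.  31.2]
seg [280 171   7  10  51] mid [613.3 151.4] yaw -173.9 [38.  24.6]
top lifter_grip [412.8 296.9  19.2] 0.79 [246.3 221.5]
top lid_tab [661.8   8.5 205.6] 0.83 [317.7 152.5]
top lid_tab [577.3 340.3 104.7] 0.49 [234.4 177.8]
scene lifter_grip [416.1 295.7  15.7] 0.82 [262.6 191.4]
scene lifter_tip [412.2 191.8  14.6] 0.48 [280.6 202.8]
scene lid_tab [665.5  18.3 205.8] 0.75 [363.8 146.5]
scene lid_tab [411.9 195.4  14.4] 0.49 [279.8 202.5]
scene lid_tab [413.  269.7  -1. ] 0.41 [266.9 198. ]
```

View pics/w9.png

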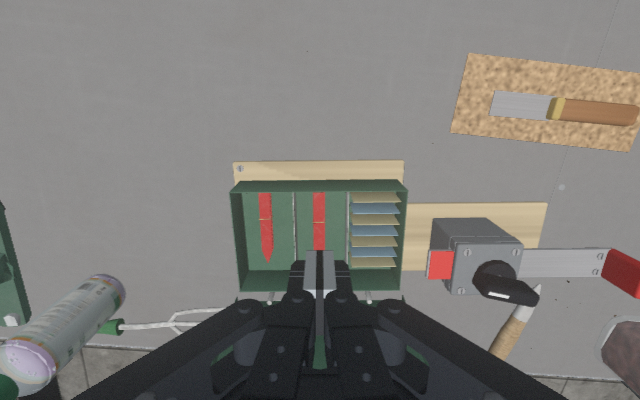

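Both bundles lie in the tin, at (265,225) in the right bay and (319,222) in the middle bay, and the lifter is on the cork mat. Now shutting the lid from behind with closed fingers.

```bash
python3 -m creep '[{"hand":0,"travel":[0,4,-1],"angular":[0,0,0]},{"hand":0,"travel":[0,8,-1],"angular":[0,0,0]},{"hand":0,"travel":[0,12,-1],"angular":[0,0,0]},{"hand":0,"travel":[0,16,-1],"angular":[0,0,0]},{"hand":0,"travel":[0,20.9,-1],"angular":[0,0,0]},{"hand":0,"travel":[0,20.9,-1],"angular":[0,0,0]},{"hand":0,"travel":[0,20.9,-1],"angular":[0,0,0]},{"hand":0,"travel":[0,20.9,3],"angular":[0,0,0]},{"hand":0,"travel":[0,20.9,7.7],"angular":[0,0,0]},{"hand":0,"travel":[0,20.9,7.7],"angular":[0,0,0]},{"hand":0,"travel":[0,20.9,7.7],"angular":[0,0,0]}]'
python3 -c "
from h import *
st(); go([717,19.2,176],[np.pi,0,np.radians(95)])"
```

```text
clock: 44.15
eef_pos: [716.0, 19.4, 176.4]
tool_rot: [3.139, -0.0, 1.657]
force: [0.9, 0.5, 0.8]
width: 0.0
{'clock': 44.15, 'eef_pos': [716.027, 19.365, 176.405], 'tool_rot': [3.139, -0.0, 1.657], 'force': [0.858, 0.543, 0.777], 'width': 0.016, 'qpos': [0.139, 0.808, -0.398, 1.355, 0.33, 1.042, 1.342]}
travel [-0.02  0.1   0.04] angular [ 0.2 -0.  -0.1]
```

```bash
python3 -m creep '[{"hand":0,"travel":[0,-1.3,0],"angular":[0,0,0]},{"hand":0,"travel":[0,-2.6,-0.1],"angular":[0,0,0]},{"hand":0,"travel":[0,-3.7,-0.2],"angular":[0,0,0]},{"hand":0,"travel":[0,-4.9,-0.3],"angular":[0,0,0]},{"hand":0,"travel":[0,-6,-0.2],"angular":[0,0,0]},{"hand":0,"travel":[0,-7.2,-0.1],"angular":[0,0,0]},{"hand":0,"travel":[0,-8.3,0.2],"angular":[0,0,0]},{"hand":0,"travel":[0,-9.4,0.6],"angular":[0,0,0]},{"hand":0,"travel":[0,-10.4,1.1],"angular":[0,0,0]},{"hand":0,"travel":[0,-11.4,1.7],"angular":[0,0,0]},{"hand":0,"travel":[0,-12.3,2.4],"angular":[0,0,0]},{"hand":0,"travel":[0,-13.2,3.2],"angular":[0,0,0]},{"hand":0,"travel":[0,-13.9,4.1],"angular":[0,0,0]},{"hand":0,"travel":[0,-14.6,5],"angular":[0,0,0]},{"hand":0,"travel":[0,-15.1,6],"angular":[0,0,0]},{"hand":0,"travel":[0,-15.6,7],"angular":[0,0,0]},{"hand":0,"travel":[0,-15.9,7.8],"angular":[0,0,0]},{"hand":0,"travel":[0,-16.2,8.7],"angular":[0,0,0]},{"hand":0,"travel":[0,-16.2,8.7],"angular":[0,0,0]}]'
python3 -m creep '[{"hand":0,"travel":[0,-0.1,0.5],"angular":[0,0,0]},{"hand":0,"travel":[0,-0.2,1],"angular":[0,0,0]},{"hand":0,"travel":[0,-0.2,1.4],"angular":[0,0,0]},{"hand":0,"travel":[0,-0.2,1.4],"angular":[0,0,0]}]'
```

```text
clock: 46.05
eef_pos: [553.6, 5.4, 87.6]
tool_rot: [-3.141, -0.0, 1.657]
force: [0.1, 0.3, 0.2]
width: -0.0
clock: 46.45
eef_pos: [551.1, 5.3, 72.9]
tool_rot: [-3.14, -0.0, 1.657]
force: [0.4, -0.8, 0.2]
width: 0.1
```

```bash
python3 -m creep '[{"hand":0,"travel":[0,0,0.2],"angular":[0,0,0]},{"hand":0,"travel":[0,0,0.3],"angular":[0,0,0]},{"hand":0,"travel":[0,0,0.3],"angular":[0,0,0]}]'
python3 - <<'E'
from h import *
im=shot("scene","s4.png",(280,110,420,215),5); spots("scene",["lid_tab","lid_hinge"],im); im=shot("top"); spots("top",["lid_tab"],im)
E
```

```text
clock: 46.75
eef_pos: [551.2, 5.3, 72.1]
tool_rot: [-3.141, 0.001, 1.657]
force: [-4.4, -0.4, 19.7]
width: -0.0
scene lid_tab [416.2 193.9  14.5] 0.61 [281.  202.1]
scene lid_tab [524.3   6.1  63.9] 0.57 [339.6 198.1]
scene lid_tab [ 369.9 -495.3   -2.6] 0.53 [443. 314.]
scene lid_hinge [656.8  15.6  63.7] 0.83 [361.1 181.9]
top lid_tab [517.4  -1.5  67.5] 0.69 [319.1 196. ]
```

View pics/s4.png

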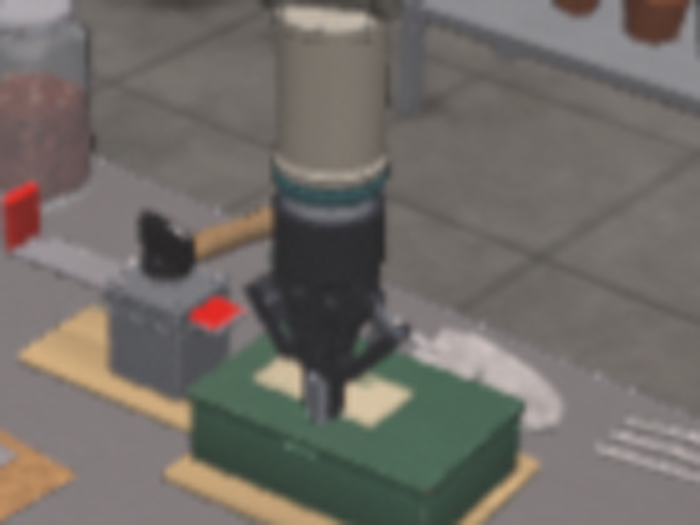

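The crop shows the lid flat shut, with 20 N felt at z = 72. Now the strap.

```bash
python3 -m creep '[{"hand":0,"travel":[0,0,-5],"angular":[0,0,0]},{"hand":0.2,"travel":[0,0,-10],"angular":[0,0,0]},{"hand":0.5,"travel":[5,1,-10],"angular":[0,0,0]},{"hand":0.5,"travel":[10,2,-10],"angular":[0,0,0]},{"hand":0.5,"travel":[15,3,-10],"angular":[0,0,0]},{"hand":0.5,"travel":[20,4,-10],"angular":[0,0,0]},{"hand":0.5,"travel":[25,5,-10],"angular":[0,0,0]},{"hand":0.5,"travel":[30,5.8,-10],"angular":[0,0,0]},{"hand":0.5,"travel":[33,5.8,-10],"angular":[0,0,0]},{"hand":0.5,"travel":[33,5.8,-10],"angular":[0,0,0]},{"hand":0.5,"travel":[33,5.8,-10],"angular":[0,0,0]}]'
python3 - <<'E'
from h import *
go([580.3,339.3,97],[np.pi,0,np.radians(95)])
im=shot("wrist"); spots("wrist",["strap_tab"],im)
E
```

```text
clock: 48.1
eef_pos: [579.8, 339.9, 171.3]
tool_rot: [-3.14, 0.001, 1.659]
force: [0.1, -0.6, 0.4]
width: 42.7
travel [-0.05  0.06  7.43] angular [-0.1  0.1  0.1]
wrist strap_tab [572.2 336.  101.8] 0.91 [315.4 206.6]
```

```bash
python3 -m creep '[{"hand":0.5,"travel":[0,0,3],"angular":[0,0,0]},{"hand":0.5,"travel":[0,0,6],"angular":[0,0,0]},{"hand":0.5,"travel":[0,0,7.4],"angular":[0,0,0]},{"hand":0.5,"travel":[0,0,7.4],"angular":[0,0,0]},{"hand":0,"travel":[0,0,7.4],"angular":[0,0,0]},{"hand":0,"travel":[0,0,7.4],"angular":[0,0,0]},{"hand":0,"travel":[0,0,7.4],"angular":[0,0,0]},{"hand":0,"travel":[0,0,7.4],"angular":[0,0,0]},{"hand":0,"travel":[0,0,7.4],"angular":[0,0,0]},{"hand":0,"travel":[0,0,7.4],"angular":[0,0,0]}]' && python3 -m creep '[{"hand":0,"travel":[-0.6,0,0],"angular":[0,0,0]},{"hand":0,"travel":[-1.2,0,0],"angular":[0,0,0]},{"hand":0,"travel":[-1.8,0,0],"angular":[0,0,0]},{"hand":0,"travel":[-2.4,0,0],"angular":[0,0,0]},{"hand":0,"travel":[-3,0,0],"angular":[0,0,0]},{"hand":0,"travel":[-3.6,0,0],"angular":[0,0,0]},{"hand":0,"travel":[-4.2,0,0],"angular":[0,0,0]},{"hand":0,"travel":[-4.7,0,0],"angular":[0,0,0]},{"hand":0,"travel":[-4.9,0,0],"angular":[0,0,0]},{"hand":0,"travel":[-4.9,0,0],"angular":[0,0,0]},{"hand":0,"travel":[-4.9,0,0],"angular":[0,0,0]}]'
```

```text
clock: 49.2
eef_pos: [582.1, 337.6, 99.3]
tool_rot: [3.139, 0.001, 1.656]
force: [0.7, -1.3, 6.1]
width: 11.0
clock: 50.3
eef_pos: [586.7, 289.7, 99.5]
tool_rot: [3.138, -0.0, 1.656]
force: [3.4, 4.2, -3.0]
width: 10.9
```

```bash
python3 -m creep '[{"hand":0.5,"travel":[0,0,0],"angular":[0,0,0]},{"hand":0.5,"travel":[0,0,0],"angular":[0,0,0]},{"hand":0.5,"travel":[0,0,0],"angular":[0,0,0]},{"hand":0.5,"travel":[0,0,-5],"angular":[0,0,0]},{"hand":0.5,"travel":[0,0,-10],"angular":[0,0,8]},{"hand":0.6,"travel":[-5,-0.3,-11],"angular":[0,0,16]},{"hand":0.6,"travel":[-9.7,-0.5,-11],"angular":[0,0,24]},{"hand":0.6,"travel":[-9.7,-0.5,-11],"angular":[0,0,32]},{"hand":0.6,"travel":[-9.7,-0.5,-11],"angular":[0,0,40]},{"hand":0.6,"travel":[-9.7,-0.5,-11],"angular":[0,0,48]},{"hand":0.6,"travel":[-9.7,-0.5,-11],"angular":[0,0,56]},{"hand":0.6,"travel":[-9.7,-0.5,-11],"angular":[0,0,64]},{"hand":0.6,"travel":[-9.7,-0.5,-11],"angular":[0,0,72]},{"hand":0.6,"travel":[-9.7,-0.5,-11],"angular":[0,0,80]},{"hand":0.6,"travel":[-9.7,-0.5,-11],"angular":[0,0,88]},{"hand":0.6,"travel":[-9.7,-0.5,-11],"angular":[0,0,96]},{"hand":0.6,"travel":[-9.7,-0.5,-11],"angular":[0,0,103]},{"hand":0.6,"travel":[-9.7,-0.5,-11],"angular":[0,0,103]},{"hand":0.6,"travel":[-9.7,-0.5,-11],"angular":[0,0,103]}]'
python3 - <<'E'
from h import *
st(); go([590,192.5,116.5],[np.pi,0,-0.146])
im=shot("wrist","w10.png"); spots("wrist",["strap_tab","knob_grip"],im)
E
```

```text
clock: 52.2
eef_pos: [589.2, 192.5, 209.4]
tool_rot: [-3.141, -0.003, -0.139]
force: [0.4, 0.1, -1.2]
width: 51.3
{'clock': 52.2, 'eef_pos': [589.248, 192.474, 209.39], 'tool_rot': [-3.141, -0.003, -0.139], 'force': [0.441, 0.141, -1.172], 'width': 51.349, 'qpos': [-0.413, 0.607, 0.083, 1.634, -0.059, 0.9, -0.446]}
travel [ 0.05 -0.01  9.29] angular [-0.  -0.1  0.4]
wrist strap_tab [581.5 287.6 102.6] 0.75 [290.1  82.6]
wrist knob_grip [594.  189.8 132.4] 0.89 [324.8 216. ]
wrist knob_grip [409.8 275.3  -2.2] 0.52 [146.3 122.2]
```

View pics/w10.png

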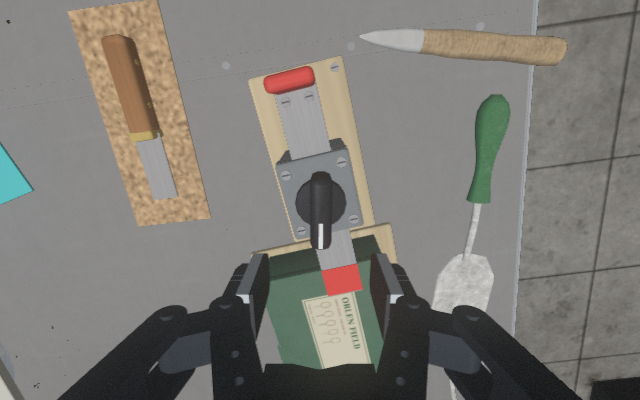

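The bar is upright in the image at (321,208), the red toe (342,279) lies over the lid, and the lifter is on the mat. Tightening.

```bash
python3 -m creep '[{"hand":0.6,"travel":[0,0,4],"angular":[0,0,0]},{"hand":0.6,"travel":[0,0,8],"angular":[0,0,0]},{"hand":0.6,"travel":[0,0,9.2],"angular":[0,0,0]},{"hand":0.6,"travel":[0,0,9.2],"angular":[0,0,0]},{"hand":0,"travel":[0,0,9.2],"angular":[0,0,0]},{"hand":0,"travel":[0,0,9.2],"angular":[0,0,0]},{"hand":0,"travel":[0,0,9.2],"angular":[0,0,0]},{"hand":0,"travel":[0,0,9.2],"angular":[0,0,0]},{"hand":0,"travel":[0,0,9.2],"angular":[0,0,0]},{"hand":0,"travel":[0,0,9.2],"angular":[0,0,0]},{"hand":0,"travel":[0,0,9.2],"angular":[0,0,0]}]' && python3 -m creep '[{"hand":0,"travel":[0,0,0],"angular":[0,0,5]},{"hand":0,"travel":[0,0,0],"angular":[0,0,10]},{"hand":0,"travel":[0,0,0],"angular":[0,0,15]},{"hand":0,"travel":[0,0,0],"angular":[0,0,20]},{"hand":0,"travel":[0,0,0],"angular":[0,0,25]},{"hand":0,"travel":[0,0,0],"angular":[0,0,30]},{"hand":0,"travel":[0,0,0],"angular":[0,0,35]},{"hand":0,"travel":[0,0,0],"angular":[0,0,40]},{"hand":0,"travel":[0,0,0],"angular":[0,0,45]},{"hand":0,"travel":[0,0,0],"angular":[0,0,50]},{"hand":0,"travel":[0,0,0],"angular":[0,0,55]},{"hand":0,"travel":[0,0,0],"angular":[0,0,60]},{"hand":0,"travel":[0,0,0],"angular":[0,0,65]},{"hand":0,"travel":[0,0,0],"angular":[0,0,69]},{"hand":0,"travel":[0,0,0],"angular":[0,0,72]},{"hand":0,"travel":[0,0,0],"angular":[0,0,72]},{"hand":0,"travel":[0,0,0],"angular":[0,0,72]}]'
python3 -c "
from h import *
print(ctrl.read_state()['torque'])"
```

```text
clock: 53.45
eef_pos: [590.6, 193.0, 119.6]
tool_rot: [-3.139, -0.005, -0.14]
force: [-1.4, -0.4, 6.6]
width: 15.2
clock: 55.15
eef_pos: [590.1, 193.4, 119.7]
tool_rot: [-3.137, 0.001, -1.395]
force: [-1.4, 1.0, -3.3]
width: 14.6
[-0.18932715  0.33222583  0.1453953 ]
```

```bash
python3 -m creep '[{"hand":0,"travel":[0,0,0],"angular":[0,0,2]},{"hand":0,"travel":[0,0,0],"angular":[0,0,4]},{"hand":0,"travel":[0,0,0],"angular":[0,0,4]}]'
python3 -c "
from h import *
print(ctrl.read_state()['torque'])"
python3 -m creep '[{"hand":0.5,"travel":[0,0,0],"angular":[0,0,0]},{"hand":0.5,"travel":[0,0,0],"angular":[0,0,0]},{"hand":0.5,"travel":[0,0,0],"angular":[0,0,0]},{"hand":0.5,"travel":[0,0,0],"angular":[0,0,0]},{"hand":0.5,"travel":[0,0,-5],"angular":[0,0,0]},{"hand":0.5,"travel":[0,0,-10],"angular":[0,0,0]},{"hand":0.5,"travel":[0,0,-15],"angular":[0,0,0]},{"hand":0.5,"travel":[0,0,-15],"angular":[0,0,0]},{"hand":0.5,"travel":[0,0,-15],"angular":[0,0,0]}]'
python3 - <<'E'
from h import *
st(); im=shot("wrist","w11.png"); spots("wrist",["strap_tab","knob_grip","lifter_grip","lifter_tip","mat_top","lid_tab","pots"],im)
f=im["frame"]
# white mark on knob
m=(cv2.inRange(f,(190,190,190),(255,255,255))); k=pix(im,[590,193,142]); print('knob px',k)
n,l,s,c=cv2.connectedComponentsWithStats(m)
for i in range(1,n):
    if abs(c[i]-k).max()<40 and s[i,4]>10:
        ys,xs=np.nonzero(l==i); p=np.array([ray(im,x,y,142)[:2] for x,y in zip(xs,ys)]); u,S,v=np.linalg.svd(p-p.mean(0),full_matrices=False); print('mark',s[i],p.mean(0),np.degrees(np.arctan2(v[0,1],v[0,0])))
im=shot("scene"); spots("scene",["strap_tab","lifter_grip","lid_tab","pots","bottle","food_tin"],im)
im=shot("top"); spots("top",["strap_tab","lifter_grip","mat_top","lid_tab","pots","bottle","food_tin"],im); redseg("top",8,20)
E
```

```text
clock: 55.45
eef_pos: [590.0, 193.5, 119.7]
tool_rot: [-3.137, 0.002, -1.466]
force: [0.0, 1.1, -4.2]
width: 14.6
[-0.23438453  0.22854941  0.13022834]
clock: 56.35
eef_pos: [590.0, 193.3, 271.3]
tool_rot: [-3.134, 0.003, -1.466]
force: [-0.7, -0.7, 0.7]
width: 42.8
{'clock': 56.35, 'eef_pos': [590.019, 193.306, 271.252], 'tool_rot': [-3.134, 0.003, -1.466], 'force': [-0.732, -0.7, 0.705], 'width': 42.818, 'qpos': [-0.684, 0.593, 0.54, 1.572, -0.338, 1.062, -1.521]}
wrist strap_tab [576.9 288.6 102.9] 0.69 [226.3 187.3]
wrist knob_grip [595.  191.5 131.4] 0.61 [321.7 187.3]
wrist knob_grip [578.2 288.9 100.4] 0.36 [226.8 185.4]
wrist lifter_grip [415.6 298.1  12.5] 0.56 [236.  276.1]
wrist lifter_grip [660.1  11.6  64.9] 0.46 [491.1 131.1]
wrist lifter_grip [519.6  -1.6  68.7] 0.15 [471.6 249.2]
wrist lifter_tip [412.6 195.4  19. ] 0.85 [305.2 286.8]
wrist mat_top [188.9 321.1   4.4] 0.6 [220.8 387.6]
wrist mat_top [412.  275.2   3.4] 0.58 [252.8 276.4]
wrist lid_tab [521.3  -1.   70.2] 0.9 [472.  248.5]
wrist pots [395.8 452.7   2.4] 0.89 [134.4 274.4]
knob px [319.5 195.4]
mark [31
[... 165 characters left out ...]
[262.7 191.4]
scene lid_tab [520.9   2.5  65. ] 0.83 [339.7 198.7]
scene pots [393.7 454.6   1.7] 0.85 [232.4 181.7]
scene pots [5.226e+02 4.000e-01 6.700e+01] 0.7 [340.5 198.2]
scene bottle [ 7.231e+02 -2.992e+02  1.000e-01] 0.77 [444.1 222.7]
scene bottle [394.4 454.4   1.9] 0.51 [232.6 181.6]
top strap_tab [ 3.698e+02 -4.935e+02 -1.000e-01] 0.33 [436.1 236.3]
top mat_top [187.2 317.8  -2.6] 0.84 [239.6 276.5]
top lid_tab [520.3  -2.6  68.6] 0.69 [319.4 195.3]
top pots [397.9 458.5  -0. ] 0.82 [207.9 224.8]
top bottle [ 723.  -297.7    1.2] 0.71 [389.  153.1]
top food_tin [ 3.719e+02 -4.964e+02  1.000e-01] 0.8 [436.7 235.8]
seg [291 170   8  10  74] mid [618.6 103.5] yaw -179.9 [39.4 30.5]
```

```bash
python3 -c "
from cell import ctrl
print(ctrl.finish_job())"
```

```text
the job is handed in; nothing more can be done
None
```

I did the whole job and handed it in at about 56 s on the clock; no verdict came back.

**What I did:**
- Turned the knob 70° loose and pulled the strap back 48 mm.
- Levered the lid up with the lifter blade to about 0.26 rad, with about 2 N of load on it, then swung it to the end stop.
- Put the lifter back on the cork mat.
- Laid both red bundles in the free right and middle bays of the tin. I found no white bundles.
- Shut the lid, slid the strap home and tightened the knob.

**Last checks:**
- **Lid:** the lid tab measured at z 65–70 mm, which is its shut height. Pressing it down gave 20 N at z = 72 mm.
- **Strap:** the tab is back within about 2 mm of its start position and the red toe is over the lid.
- **Knob:** the mark is at 12°, the same as at the start. My last few degrees of turning did not move it further, so I take it to be at its tight stop.
- **Bundles:** both were seen in the tin just before closing, and no red is left on the bench.
- **Lifter:** its grip point is about 25 mm along and 4 mm across from the mat centre, lying flat.
- **Pots, bottle and food tin:** in place within the measuring noise.

**Disagreements:** the networks gave some low-confidence false hits (for example "lid_tab" on the lifter tip), and "mat_top" also reported the teal mat, so I ignored those. They also missed one red bundle close up, which I found by colour instead.

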